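Sort tested specimens into the lab's trays

ROBOT

A 6-joint arm with a two-finger parallel gripper is mounted at the origin on the work surface. World frame = base frame: x ahead of the robot, y to its left, z up, the work surface at z = 0. Lengths are in m, angles in rad, forces in N, time in s.
With the tool pointing down it reaches from about 0.25 to 0.725 m from the base axis. Payload 4 kg.
Tool frame: the origin (TCP) lies midway between the tips of the shut fingers; the grasp point (between the pads) lies 19 mm behind it; z points along the fingers, y is the direction in which the jaws open and shut (so a half turn about z gives the same grasp; the last joint's range is limited). The gripper opens to 85 mm and grips with 20 to 120 N. Pads are 22 mm wide; open, the fingers measure 114 mm over their backs; the gripper's body (76 mm by 85 mm) begins 54 mm behind the grasp point. The pads swing forward as they close: fully open they stand 13 mm farther back than shut.
Start: joints at [1.194, 0.241, 0.005, 1.335, 0, 1.571], TCP at [0.184, 0.465, 0.231] pointing down, gripper open.
Joint ranges: [-2.72, 2.72], [-1.05, 1.87], [-1.09, 1.28], [-1.99, 2.15], [-1.42, 1.44], [-3.14, 3.14]. Speed limits (rad/s): [2.79, 2.79, 3.14, 3.14, 3.14, 3.14].

INTERFACE

Orientations are given as a unit quaternion [x, y, z, w].
In Python, from workcell import get_obs, camera, camera_model, job_done, masks_of gives the robot as it stands.
- The arm moves only by the tool jog_arm, never from a script. Its argument "deltas" is a list that holds one entry, the list of rows, each a list of 7 numbers: the shift along the tool's x, y, z in mm, then the turn, a rotation vector about the tool's x, y, z in degrees, then the finger opening in mm, from 0 to 85.4. A call has 1 to 5 rows; each row shifts and turns the pose as measured when the row begins, along the tool's axes as they then stand; what a row does not reach is not made up. A row lasts 1/10 s, in which the tool goes at most 50 mm and 8.59 degrees, less where a joint would pass 70% of its speed; a pose out of reach is approached as far as the arm can. A call with a gripper value outside its range is refused whole. The fingers move at their own pace and stop on an object; the grip force is fixed at half the most. Time passes only in rows, so rows that do not move let the fingers close. It gives the time, the measured TCP pose, the force and the opening at its end, in the units of the state.
- get_obs(): the state, without advancing time (a new reading comes with each control period).
- camera(name): name is "scene" or "side" or "wrist"; returns the picture (420x560x3 uint8, red, green, blue); there is no depth.
- camera_model(name): a dict with "fovy" (degrees; the focal length in pixels is half the picture's height over the tangent of half this angle, whatever the lens; pixels are square), "cx", "cy" (the principal point, pixels), "pose" (4x4, takes a point from camera to world coordinates); the wrist camera has in their place "T_tool_cam" (4x4, takes a point from camera to tool coordinates, whose origin is the TCP and whose axes are the flange's). Camera axes: x right, y down, z forward; pixel columns grow to the right and rows downward; lengths in m; the calibration is good to about 2 mm. A picture is of the moment at which its call begins: read the wrist's pose just before it. camera_model takes no time and is no camera call.
- job_done(): hands the job in, once; it reports no verdict.
Trained networks look in the newest picture that a camera, given by its name, has taken for a name from the list of things; names that differ only in an ending like _2 or _b are one class to them, and where a whole thing is asked for, a point or a joint stands for the part that bears it (a point fixed in the world has none). Each returns a list of dicts, best first, with "conf" (0 to 1); they miss things now and then, are a little off and sometimes report something else, mostly with a low value. They report only what shows in the picture. A call takes as long as a camera call. They do not tell look-alikes from the thing itself.
- masks_of(target, camera): "pixels" (420x560 bool, what is visible of it) and "at" ([column, row] in pixels, amid what is visible of it).
The state is a dict: "clock": time; "joint_pos": joint angles; "joint_vel": joint speeds; "tau": joint torques, N m; "eef_pos": TCP position; "tool_rot": TCP orientation; "ft_force": force on the tool from outside, world axes, zero at the start; "ft_torque": the same for the moment, N m; "grip_width": finger opening in m.
Only numpy, scipy, OpenCV 4.12 (cv2) and the standard library are available. Lean on these libraries where they do the work, as an engineer would, in place of code of your own. Each camera call takes 0.05 s, during which the arm holds its last target. There are 200 camera calls.

TASK

Sort the five tested specimens on the bench by kind, whatever they are made of: both square bars into the blue tray, both discs into the yellow tray, and the brass cylinder, standing upright, into the red tray. Set them down rather than dropping them, so that every bar and disc lies flat on its tray's floor with nothing stacked on another, and leave the green-lidded tin and the dark steel vee block where they stand.

Things in the scene. Friction and masses are not known exactly. Their poses are not given: they have to be found in the camera images.
- bar_steel: bright steel square impact-test bar, 55 x 10 x 10 mm, about 45 g, lying flat; origin at its centre (5 mm above the surface it lies on), x along its length, z up at the start
- bar_copper: copper-coloured square impact-test bar, 55 x 10 x 10 mm, about 45 g, lying flat; origin at its centre (5 mm above the surface it lies on), x along its length, z up at the start
- disc_black: black rubber hardness-test disc, 29 mm diameter, 12.5 mm thick, about 15 g, lying flat; origin at its centre (6.25 mm above the surface it lies on), z along its axis
- disc_orange: orange plastic hardness-test disc, 29 mm diameter, 12.5 mm thick, about 15 g, lying flat; origin at its centre (6.25 mm above the surface it lies on), z along its axis
- cylinder_brass: brass compression-test cylinder, 24 mm diameter, 36 mm tall, about 140 g, standing upright; origin at its centre (18 mm above the surface it stands on), z up along its axis
- tray_blue: blue open tray fixed to the bench, 130 mm (its x) by 150 mm (its y) outside, 20 mm high, walls and floor 4 mm thick (122 x 142 mm clear inside, floor 4 mm above the bench); origin at the centre of its underside, z up; it may be turned a little
- tray_yellow: yellow open tray fixed to the bench, 130 mm (its x) by 150 mm (its y) outside, 20 mm high, walls and floor 4 mm thick (122 x 142 mm clear inside, floor 4 mm above the bench); origin at the centre of its underside, z up; it may be turned a little
- tray_red: red open tray fixed to the bench, 130 mm (its x) by 150 mm (its y) outside, 20 mm high, walls and floor 4 mm thick (122 x 142 mm clear inside, floor 4 mm above the bench); origin at the centre of its underside, z up; it may be turned a little
- tin: small round aluminium tin with a green lid, 44 mm diameter, 43 mm tall, standing loose among the specimens, not to be moved; origin at the centre of its underside
- vee_block: dark steel vee block with a groove on top, 44 x 36 mm, 32 mm tall, standing loose among the specimens, not to be moved; origin at the centre of its underside, x along the groove
There are look-alikes about, which are no part of the job. Of the things shaped like the disc_black, the black one is meant.

How it is judged:
By the outcome, as a careful person would: the job done as asked, in the order asked, and still so for the second after the job is handed in, with the robot touching nothing.
It also fails if it takes over 120 s, if anything falls off the work surface, if the arm or the gripper's body presses on something with over 40 N, if the wrist force passes 120 N, or if a joint passes its speed limit or range.

## Working session

There is one attempt and no reset: what is moved stays moved. The work goes in short steps, Python scripts to look and compute and a tool call to move; the robot and the scene stay as the last step left them, time stands still between calls to the robot, and variables do not carry over. Pictures are saved under pics/ and viewed, about 12 in all and at most 16, crops included, and the job is handed in when it is done.

Besides the shell and the picture viewer there is one more tool, called after "Emit:" in YAML: its name, and indented under it one key for each argument. jog_arm: Moves the arm, as the interface text tells. Its arguments: {"type":"object","properties":{"deltas":{"type":"array"}},"required":["deltas"]}

```bash
mkdir -p pics; ls; python3 - <<'E'
from workcell import *
import cv2
o=get_obs();print(o['clock'],o['eef_pos'],o['tool_rot'],o['grip_width'],o['ft_force'])
for n in("scene","side","wrist"):
    im=camera(n);cv2.imwrite(f'pics/{n}0.png',im[:,:,::-1]);m=camera_model(n);print(n,m)
    for t in("bar_steel","bar_copper","disc_black","disc_orange","cylinder_brass","tray_blue","tray_yellow","tray_red","tin","vee_block"):
        if n!="wrist": print(t,[(round(d['conf'],2),[int(v) for v in d['at']],int(d['pixels'].sum())) for d in masks_of(t,n)])
E
```

```text
pics
0.0 [0.18371553 0.46431943 0.23039257] [ 1.87278800e-01  9.82306207e-01 -1.06001983e-03 -2.09119205e-04] 0.08552100943578751 [-0.15413847  0.72015414 -0.26350127]
scene {'fovy': 52.44478397257181, 'cx': 278.7196316409549, 'cy': 206.74595097621267, 'pose': array([[ 0.33643586,  0.6395188 , -0.69125004,  1.1599281 ],
       [ 0.94168351, -0.22335432,  0.25168435, -0.22572084],
       [ 0.00656319, -0.73561441, -0.67736871,  0.66343588],
       [ 0.        ,  0.        ,  0.        ,  1.        ]])}
bar_steel [(0.64, [357, 175], 54)]
bar_copper []
disc_black [(0.72, [172, 239], 167)]
disc_orange [(0.35, [291, 249], 4045)]
cylinder_brass [(0.67, [379, 222], 3578), (0.53, [97, 229], 212)]
tray_blue [(0.93, [378, 223], 3575), (0.55, [180, 284], 4908), (0.42, [308, 178], 344)]
tray_yellow [(0.55, [292, 246], 4129)]
tray_red [(0.56, [178, 282], 4842)]
tin [(0.63, [307, 179], 377)]
vee_block [(0.83, [213, 199], 386)]
side {'fovy': 48.531554582009946, 'cx': 278.5885687348967, 'cy': 214.65458191183237, 'pose': array([[ 0.72199775, -0.49614884,  0.48224018,  0.04612824],
       [-0.69189082
[... 402 characters left out ...]
brass [(0.52, [400, 356], 290)]
tray_blue [(0.87, [246, 155], 2469)]
tray_yellow [(0.81, [303, 199], 3263)]
tray_red [(0.92, [390, 252], 4398)]
tin [(0.76, [210, 210], 486), (0.32, [161, 149], 110)]
vee_block [(0.82, [284, 268], 620), (0.32, [245, 236], 142)]
wrist {'fovy': 68.18877051204454, 'cx': 275.8412791317122, 'cy': 212.65489354267902, 'T_tool_cam': array([[-3.82910299e-04, -9.44509728e-01, -3.28483221e-01,
         8.48955295e-02],
       [ 9.99999920e-01, -3.22459950e-04, -2.38501402e-04,
         5.68302603e-04],
       [ 1.19344211e-04, -3.28483286e-01,  9.44509776e-01,
        -1.42650512e-01],
       [ 0.00000000e+00,  0.00000000e+00,  0.00000000e+00,
         1.00000000e+00]])}
```

View pics/scene0.png

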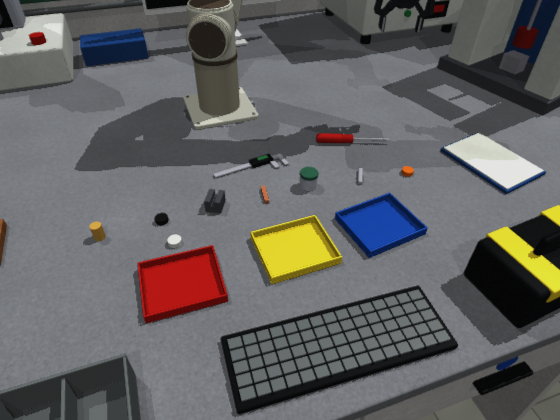

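View pics/side0.png

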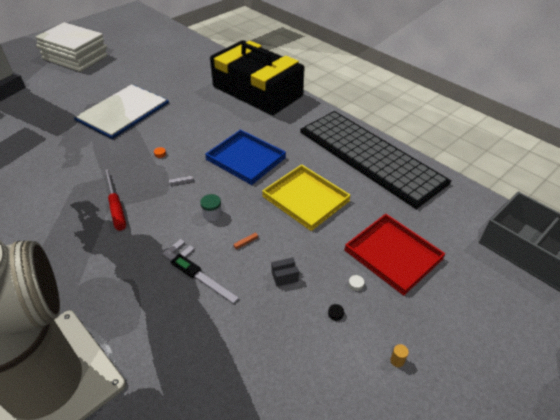

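Candidates (scene pixels): black disc (161,219), with the white disc (174,242) as look-alike. Orange disc (407,171), and the screwdriver handle (335,138) is red, so not it. Steel bar (360,176), with calipers (250,165) as the possible mix-up. Copper bar (265,194), brass cylinder (97,232), tin (308,179), vee block (214,201). Side pixels: black disc (336,312), white disc (357,283), orange disc (160,152), steel bar (181,181), copper bar (246,241), cylinder (400,356). Next I measure by fitting silhouettes in both views.

```bash
cat > h.py <<'E'
import numpy as np, cv2
from scipy.optimize import minimize
from scipy.spatial.transform import Rotation as R
from workcell import *
def K(m): 
    f=210/np.tan(np.radians(m['fovy']/2)); return f,m['cx'],m['cy']
def wristpose(o,m):
    T=np.eye(4);T[:3,:3]=R.from_quat(o['tool_rot']).as_matrix();T[:3,3]=o['eef_pos'];return T@m['T_tool_cam']
def proj(P,m,pose):
    f,cx,cy=K(m);p=(P-pose[:3,3])@pose[:3,:3];return np.c_[f*p[:,0]/p[:,2]+cx,f*p[:,1]/p[:,2]+cy]
def box(x,y,z):
    return np.array([[a,b,c] for a in(-x/2,x/2) for b in(-y/2,y/2) for c in(-z/2,z/2)])
def cyl(d,h):
    t=np.linspace(0,2*np.pi,24,endpoint=False);c=np.c_[np.cos(t),np.sin(t)]*d/2
    return np.r_[np.c_[c,0*t-h/2],np.c_[c,0*t+h/2]]
SH=dict(bar_steel=box(.055,.01,.01),bar_copper=box(.055,.01,.01),disc_black=cyl(.029,.0125),disc_white=cyl(.029,.0125),disc_orange=cyl(.029,.0125),
 cylinder_brass=cyl(.024,.036),tray_blue=box(.13,.15,.02),tray_yellow=box(.13,.15,.02),tray_red=box(.13,.15,.02),tin=cyl(.044,.043),vee_block=box(.044,.036,.032))
S=4
def cost(v,shape,views):
    x,y,z,a=v;c,s=np.cos(a),np.sin(a)
    P=shape@np.array([[c,-s,0],[s,c,0],[0,0,1]]).T+[x,y,z];t=0
    for m,pose,mask,(x0,y0) in views:
        q=(proj(P,m,pose)-[x0,y0]+.5)*S
        im=np.zeros(mask.shape,np.uint8);cv2.fillConvexPoly(im,cv2.convexHull(q.round().astype(np.int32)),1)
        t+=1-(im&mask).sum()/max(1,(im|mask).sum())
    return t/len(views)
def view(m,pose,mask):
    """mask full size bool -> upsampled crop"""
    ys,xs=np.where(mask);x0,x1,y0,y1=max(0,xs.min()-15),min(560,xs.max()+16),max(0,ys.min()-15),min(420,ys.max()+16)
    c=cv2.resize(mask[y0:y1,x0:x1].astype(np.float32),None,fx=S,fy=S,interpolation=cv2.INTER_LINEAR)
    return m,pose,(c>.5).astype(np.uint8),(x0,y0)
def fit(shape,views,v0,yaws=(0,),fixz=None):
    best=None
    for a in yaws:
        x0=np.array([*v0,a]);sim=np.vstack([x0]+[x0+np.eye(4)[i]*d for i,d in enumerate((.01,.01,.006,.25))])
        r=minimize(cost,x0,(shape,views),method='Nelder-Mead',options=dict(initial_simplex=sim,maxiter=300,xatol=1e-4,fatol=1e-4))
        if best is None or r.fun<best.fun: best=r
    return best
def tri(px):
    """px: list of (m,pose,(u,v))"""
    A=np.zeros((3,3));b=np.zeros(3)
    for m,p,(u,v) in px:
        f,cx,cy=K(m);d=p[:3,:3]@np.array([(u-cx)/f,(v-cy)/f,1]);d/=np.linalg.norm(d);M=np.eye(3)-np.outer(d,d);A+=M;b+=M@p[:3,3]
    return np.linalg.solve(A,b)
def seg(im,name,uv,r):
    """connected blob near uv differing from bench"""
    lab=cv2.cvtColor(im,cv2.COLOR_RGB2LAB).astype(float);u,v=map(int,uv)
    y0,y1,x0,x1=max(0,v-r),v+r+1,max(0,u-r),u+r+1;c=lab[y0:y1,x0:x1]
    bg=np.median(c.reshape(-1,3),0) if 'tray' not in name else np.array([90,128,128])
    dl=c-bg;ab=np.hypot(dl[...,1],dl[...,2])
    if name in('bar_steel','disc_white'): k=dl[...,0]>28
    elif name in('disc_black','vee_block'): k=dl[...,0]<-28
    elif name=='tin': k=(abs(dl[...,0])>30)|(ab>12)
    else: k=ab>18
    n,l,st,ce=cv2.connectedComponentsWithStats(k.astype(np.uint8))
    i=min(range(1,n),key=lambda i:np.hypot(*(ce[i]-[u-x0,v-y0]))-.02*st[i,4])
    M=np.zeros(im.shape[:2],bool);M[y0:y1,x0:x1]=l==i;return M
E
cat > m0.py <<'E'
from h import *
px=dict(bar_steel=((360,176),(181,181)),bar_copper=((265,194),(246,241)),disc_black=((161,219),(336,312)),disc_white=((174,242),(357,283)),disc_orange=((407,171),(160,152)),cylinder_brass=((97,232),(400,356)),tray_blue=((380,222),(246,156)),tray_yellow=((295,247),(307,196)),tray_red=((182,282),(395,252)),tin=((308,179),(210,208)),vee_block=((214,201),(284,271)))
cams=[(camera_model(n),cv2.imread(f'pics/{n}0.png')[:,:,::-1].copy()) for n in('scene','side')]
ov=[c[1].copy() for c in cams]
for n,p in px.items():
    vs=[];pp=[];ar=[]
    for i,((m,im),uv) in enumerate(zip(cams,p)):
        M=seg(im,n,uv,60 if 'tray' in n else 24);vs.append(view(m,m['pose'],M));ys,xs=np.where(M);ar.append(len(xs))
        pp.append((m,m['pose'],(xs.mean(),ys.mean())))
    t=tri(pp);r=fit(SH[n],vs,t,np.arange(4)*np.pi/4 if SH[n].shape[0]==8 else (0,))
    x=r.x;print(n,ar,'tri',t.round(4),'fit',x[:3].round(4),'yaw',round(np.degrees(x[3])%180,1),'cost',round(r.fun,2))
    c,s=np.cos(x[3]),np.sin(x[3]);P=SH[n]@np.array([[c,-s,0],[s,c,0],[0,0,1]]).T+x[:3]
    for (m,im),o in zip(cams,ov): cv2.polylines(o,[cv2.convexHull(proj(P,m,m['pose']).round().astype(np.int32))],1,(255,0,255))
a=cv2.resize(ov[0][130:330,70:450],(800,421));b=cv2.resize(ov[1][130:380,130:460],(800,606))
cv2.imwrite('pics/ov.png',np.vstack([cv2.resize(a,(560,295)),cv2.resize(ov[1][130:380,100:460],(440,305)).copy() if 0 else cv2.resize(ov[1][130:380,100:460],(560,300))])[:,:,::-1])
E
python3 m0.py
```

```text
bar_steel [39, 55] tri [0.4462 0.2485 0.0093] fit [0.4454 0.2478 0.0101] yaw 147.3 cost 0.56
bar_copper [83, 157] tri [0.4342 0.0031 0.0056] fit [0.4345 0.0021 0.0072] yaw 171.9 cost 0.15
disc_black [182, 278] tri [ 0.44   -0.2409  0.0046] fit [ 0.4393 -0.2398  0.0057] yaw 7.6 cost 0.15
disc_white [118, 164] tri [ 0.5161 -0.2228  0.0123] fit [ 0.516  -0.2224  0.011 ] yaw 9.6 cost 0.29
disc_orange [111, 115] tri [0.4693 0.3694 0.0066] fit [0.4689 0.3692 0.0076] yaw 14.0 cost 0.12
cylinder_brass [222, 303] tri [ 0.4465 -0.3705  0.0194] fit [ 0.4461 -0.3705  0.019 ] yaw 14.5 cost 0.08
tray_blue [3503, 2519] tri [0.614  0.2099 0.0067] fit [0.6133 0.2091 0.0108] yaw 7.6 cost 0.03
tray_yellow [4100, 3296] tri [0.6187 0.0071 0.0063] fit [0.6175 0.007  0.011 ] yaw 1.4 cost 0.02
tray_red [4999, 4396] tri [ 0.6291 -0.2296  0.0061] fit [ 0.6281 -0.2276  0.0111] yaw 178.5 cost 0.01
tin [511, 610] tri [0.4355 0.1058 0.0169] fit [0.4343 0.1113 0.0206] yaw 175.0 cost 0.28
vee_block [524, 818] tri [ 0.4317 -0.1205  0.01  ] fit [ 0.4307 -0.1176  0.0112] yaw 150.0 cost 0.22
```

View pics/ov.png

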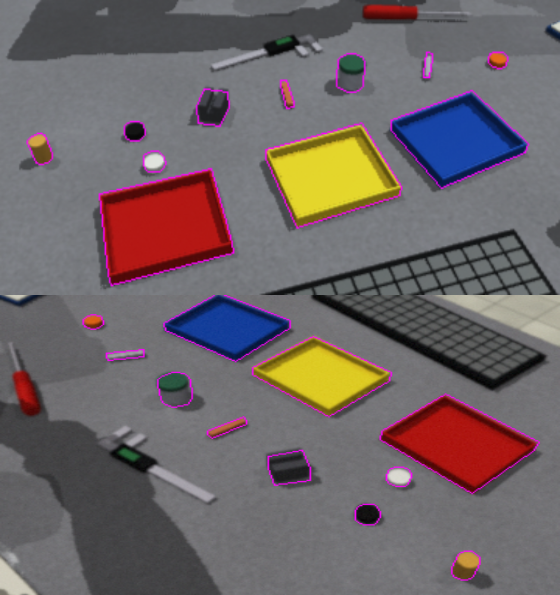

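All fits overlay the right things and heights agree with the text (bars about 7–10 mm, discs about 6–8 mm, tray centres about 11 mm). The steel bar's fit is weak (cost 0.56), so I'll refine it with the wrist camera. Next, a planner that prints rows, and hover over the steel bar.

```bash
cat > plan.py <<'E'
import sys
from h import *
def plan(wps,p=None,yaw=None):
    """wps: (x,y,z,jaw_deg,width,step_mm); prints rounded tool-axis rows"""
    o=get_obs();p=np.array(o['eef_pos']) ;Rm=R.from_quat(o['tool_rot'])
    print('clock',round(o['clock'],2),'pos',p.round(4),'F',np.round(o['ft_force'],1),'w',round(o['grip_width'],4),'j',np.round(o['joint_pos'],2))
    for x,y,z,a,w,st in wps:
        t=np.array([x,y,z]);b=np.arctan2(y,x)
        cand=[np.radians(a)+k*np.pi for k in(-2,-1,0,1,2)];a=min(cand,key=lambda c:abs(c-b))
        # tool z down, tool y at world angle a, tool x = y cross z
        ty=np.array([np.cos(a),np.sin(a),0]);tz=np.array([0,0,-1.]);tx=np.cross(ty,tz)
        Rt=R.from_matrix(np.c_[tx,ty,tz]);rv=(Rm.inv()*Rt).as_rotvec(True)
        n=int(max(np.ceil(np.linalg.norm(t-p)*1000/st),np.ceil(np.linalg.norm(rv)/8),1))
        rows=[]
        dp=(t-p)/n
        for i in range(n):
            rows.append([*(Rm.inv().apply(dp)*1000).round(1).tolist(),*(rv/n).round(1).tolist(),w]);Rm=Rm*R.from_rotvec(rv/n,True)
        p=t;Rm=Rt
        print('->',(x,y,z,round(np.degrees(a))));[print(' ',str(rows[i:i+5]).replace(' ','')) for i in range(0,n,5)]
if __name__=='__main__': plan(eval(sys.argv[1]))
E
python3 plan.py '[(.445,.248,.13,57,30,45)]'
```

```text
clock 1.15 pos [0.184  0.4649 0.2313] F [ 0.2 -0.4 -0.4] w 0.0855 j [ 1.19  0.24  0.    1.34 -0.    1.57]
-> (0.445, 0.248, 0.13, 57)
  [[-40.3,-13.2,12.7,-0.0,0.0,1.4,30],[-40.6,-12.2,12.7,-0.0,0.0,1.4,30],[-40.9,-11.2,12.7,-0.0,0.0,1.4,30],[-41.2,-10.2,12.7,-0.0,0.0,1.4,30],[-41.4,-9.1,12.7,-0.0,0.0,1.4,30]]
  [[-41.6,-8.1,12.7,-0.0,0.0,1.4,30],[-41.8,-7.1,12.7,-0.0,0.0,1.4,30],[-42.0,-6.0,12.7,-0.0,0.0,1.4,30]]
```

Emit:
jog_arm:
  deltas:
    - [[-40,-13,13,0,0,1.4,30],[-41,-12,13,0,0,1.4,30],[-41,-11,13,0,0,1.4,30],[-41,-10,13,0,0,1.4,30],[-41,-9,13,0,0,1.4,30]]

```text
clock: 1.65
eef_pos: [0.35, 0.3334, 0.1664]
tool_rot: [0.243, 0.97, 0.005, 0.001]
ft_force: [0.7, -0.0, 0.9]
grip_width: 0.0298
```

Emit:
jog_arm:
  deltas:
    - [[-42,-8,12,0,0,1.4,30],[-42,-7,12,0,0,1.4,30],[-42,-6,12,0,0,1.4,30],[0,0,0,0,0,0,30]]

```text
clock: 2.05
eef_pos: [0.4559, 0.2461, 0.1274]
tool_rot: [0.283, 0.959, 0.004, 0.001]
ft_force: [-0.2, 0.1, 0.1]
grip_width: 0.0298
```

```bash
cat > wl.py <<'E'
import sys
from h import *
# wl.py name x y z_guess jaw-view: segment in wrist picture & refine pose with z fixed
def look(tag): 
    o=get_obs();im=camera('wrist');cv2.imwrite(f'pics/{tag}.png',im[:,:,::-1]);m=camera_model('wrist');return o,im,m,wristpose(o,m)
def refine(n,g,tag,r=70):
    o,im,m,po=look(tag);uv=proj(np.array([g]),m,po)[0];M=seg(im,n,uv,r);v=view(m,po,M)
    ys,xs=np.where(M);print(n,'expect px',uv.round(),'blob',len(xs),round(xs.mean()),round(ys.mean()))
    f=lambda q,:cost((q[0],q[1],g[2],q[2]),SH[n],[v]);best=None
    for a in np.arange(6)*np.pi/6:
        x0=np.array([g[0],g[1],a]);s=minimize(f,x0,method='Nelder-Mead',options=dict(initial_simplex=np.vstack([x0,x0+[.008,0,0],x0+[0,.008,0],x0+[0,0,.3]])))
        if best is None or s.fun<best.fun:best=s
    print(' refined',best.x[:2].round(4),'yaw',round(np.degrees(best.x[2])%180,1),'cost',round(best.fun,3),'tcp',np.round(o['eef_pos'],4));return M
if __name__=='__main__': refine(sys.argv[1],eval(sys.argv[2]),sys.argv[3])
E
python3 wl.py bar_steel '(.445,.248,.005)' w1; python3 plan.py '[]'
```

```text
bar_steel expect px [269. 194.] blob 551 270 195
 refined [0.4474 0.2473] yaw 150.5 cost 0.251 tcp [0.4559 0.2461 0.1274]
clock 2.1 pos [0.4545 0.2474 0.128 ] F [ 0.7 -0.3  0.3] w 0.0297 j [ 0.49  0.34 -0.14  1.08  0.01  1.07]
```

View pics/w1.png

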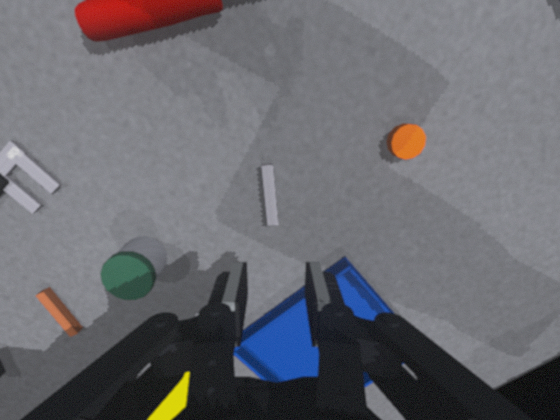

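The wrist picture shows the steel bar at (270,195), running along the tool's x axis between the jaws. The orange disc is at (408,141), the tin at (128,275) and the copper bar at (58,311). Descending.

```bash
python3 plan.py '[(.4474,.2473,.03,60.5,30,45),(.4474,.2473,.003,60.5,30,14)]'
```

```text
clock 2.1 pos [0.4545 0.2474 0.128 ] F [ 0.7 -0.3  0.3] w 0.0297 j [ 0.49  0.34 -0.14  1.08  0.01  1.07]
-> (0.4474, 0.2473, 0.03, 60)
  [[1.9,-1.6,32.7,0.2,-0.0,-1.1,30],[2.0,-1.5,32.7,0.2,-0.0,-1.1,30],[2.0,-1.3,32.7,0.2,-0.0,-1.1,30]]
-> (0.4474, 0.2473, 0.003, 60)
  [[0.0,0.0,13.5,0.0,0.0,0.0,30],[0.0,0.0,13.5,0.0,0.0,0.0,30]]
```

Emit:
jog_arm:
  deltas:
    - [[2,-1.5,32,0.2,0,-1,30],[2,-1.5,32,0.2,0,-1,30],[2,-1.5,32,0.2,0,-1,30],[0,0,0,0,0,0,30]]

```text
clock: 2.5
eef_pos: [0.4475, 0.2508, 0.0324]
tool_rot: [0.254, 0.967, 0.002, 0.001]
ft_force: [-1.0, -0.9, -0.7]
grip_width: 0.0301
```

```bash
python3 plan.py '[(.4474,.2473,.003,60.5,30,14)]'
```

```text
clock 2.5 pos [0.4475 0.2508 0.0324] F [-1.  -0.9 -0.7] w 0.0301 j [ 0.51  0.44 -0.27  0.85  0.    1.02]
-> (0.4474, 0.2473, 0.003, 60)
  [[-0.5,-1.1,9.8,0.1,0.0,0.0,30],[-0.5,-1.1,9.8,0.1,0.0,0.0,30],[-0.5,-1.0,9.8,0.1,0.0,0.0,30]]
```

Emit:
jog_arm:
  deltas:
    - [[-0.5,-1,10,0,0,0,30],[-0.5,-1,10,0,0,0,30],[-0.5,-1,8,0,0,0,30],[0,0,0,0,0,0,30]]

```text
clock: 2.9
eef_pos: [0.4491, 0.2509, 0.0068]
tool_rot: [0.253, 0.967, 0.005, 0.003]
ft_force: [-0.3, -0.3, 0.0]
grip_width: 0.0301
```

```bash
python3 - <<'E'
from workcell import *
import numpy as np
for i in range(4):
    o=get_obs();print(np.round(o['eef_pos'],4),o['clock']);camera('wrist')
E
```

```text
[0.4491 0.2509 0.0068] 2.9
[0.4496 0.2511 0.0074] 2.95
[0.45   0.2512 0.0077] 3.0
[0.45   0.2512 0.0078] 3.05
```

Emit:
jog_arm:
  deltas:
    - [[0,-4.5,2.5,0,0,0,30],[0,0,3,0,0,0,30],[0,0,0,0,0,0,30]]

```text
clock: 3.4
eef_pos: [0.4486, 0.2473, 0.003]
tool_rot: [0.253, 0.967, 0.006, 0.004]
ft_force: [-0.5, 0.4, -0.6]
grip_width: 0.0303
```

```bash
python3 plan.py '[(.4474,.2473,.003,60.5,30,14)]'
```

```text
clock 3.4 pos [0.4486 0.2473 0.003 ] F [-0.5  0.4 -0.6] w 0.0303 j [ 0.5   0.47 -0.32  0.77  0.    1.01]
-> (0.4474, 0.2473, 0.003, 60)
  [[1.0,-0.5,-0.1,0.8,0.3,0.2,30]]
```

Emit:
jog_arm:
  deltas:
    - [[0,0,0,0,0,0,5],[0,0,0,0,0,0,5],[0,0,0,0,0,0,5],[0,0,0,0,0,0,5],[0,0,0,0,0,0,5]]

```text
clock: 3.9
eef_pos: [0.4487, 0.2472, 0.0031]
tool_rot: [0.253, 0.967, 0.006, 0.005]
ft_force: [-1.2, -1.1, 0.2]
grip_width: 0.0074
```

Emit:
jog_arm:
  deltas:
    - [[0,0,-15,0.8,0,0,5],[0,0,-35,0,0,0,5],[0,0,-35,0,0,0,5],[0,0,0,0,0,0,5]]

```text
clock: 4.3
eef_pos: [0.4467, 0.2465, 0.089]
tool_rot: [0.253, 0.967, -0.002, 0.001]
ft_force: [0.5, -0.2, -0.3]
grip_width: 0.0075
```

```bash
cat > pl.py <<'E'
# tray poses; target in tray coordinates
import sys,numpy as np
from plan import plan
T=dict(b=(.6133,.2091,7.6),y=(.6175,.007,1.4),r=(.6281,-.2276,-1.5))
def at(t,u,v):
    x,y,a=T[t];a=np.radians(a);return round(x+u*np.cos(a)-v*np.sin(a),4),round(y+u*np.sin(a)+v*np.cos(a),4)
if __name__=='__main__':
    t,u,v,jaw,w,z=sys.argv[1],*map(float,sys.argv[2:7]);x,y=at(t,u,v);plan([(x,y,.08,jaw+T[t][2],w,45),(x,y,z,jaw+T[t][2],w,35)])
E
python3 pl.py b 0 32 90 5 .03
```

```text
clock 4.3 pos [0.4467 0.2465 0.089 ] F [ 0.5 -0.2 -0.3] w 0.0075 j [ 0.51  0.37 -0.21  1.   -0.    1.02]
-> (np.float64(-3.6189), np.float64(31.928), 0.08, 98)
  [[26.9,36.1,-0.2,-0.0,0.0,-0.1,5.0],[26.8,36.1,-0.2,-0.0,0.0,-0.1,5.0],[26.8,36.1,-0.2,-0.0,0.0,-0.1,5.0],[26.8,36.2,-0.2,-0.0,0.0,-0.1,5.0],[26.7,36.2,-0.2,-0.0,0.0,-0.1,5.0]]
  [[26.7,36.2,-0.2,-0.0,0.0,-0.1,5.0],[26.7,36.2,-0.2,-0.0,0.0,-0.1,5.0],[26.6,36.3,-0.2,-0.0,0.0,-0.1,5.0],[26.6,36.3,-0.2,-0.0,0.0,-0.1,5.0],[26.6,36.3,-0.2,-0.0,0.0,-0.1,5.0]]
  [[26.5,36.3,-0.2,-0.0,0.0,-0.1,5.0],[26.5,36.4,-0.2,-0.0,0.0,-0.1,5.0],[26.5,36.4,-0.2,-0.0,0.0,-0.1,5.0],[26.4,36.4,-0.2,-0.0,0.0,-0.1,5.0],[26.4,36.4,-0.2,-0.0,0.0,-0.1,5.0]]
  [[26.4,36.5,-0.2,-0.0,0.0,-0.1,5.0],[26.3,36.5,-0.2,-0.0,0.0,-0.1,5.0],[26.3,36.5,-0.2,-0.0,0.0,-0.1,5.0],[26.3,36.5,-0.2,-0.0,0.0,-0.1,5.0],[26.2,36.6,-0.2,-0.0,0.0,-0.1,5.0]]
  [[26.2,36.6,-0.2,-0.0,0.0,-0.1,5.0],[26.2,36.6,-0.2,-0.0,0.0,-0.1,5.0],[26.1,36.6,-0.2,-0.0,0.0,-0.1,5.0],[26.1,36.6,-0.2,-0.0,0.0,-0.1,5.0],[26.1,36.7,-0.2,-0.0,0.0,-0.1,5.0]]
  [[26.0,36.7,-0.2,-0.0,0.0,-0.1,5.0],[26.0,3
[... 23613 characters left out ...]
,[0.5,45.0,0.0,-0.0,0.0,-0.1,5.0],[0.4,45.0,0.0,-0.0,0.0,-0.1,5.0]]
  [[0.4,45.0,0.0,-0.0,0.0,-0.1,5.0],[0.3,45.0,0.0,-0.0,0.0,-0.1,5.0],[0.3,45.0,0.0,-0.0,0.0,-0.1,5.0],[0.3,45.0,0.0,-0.0,0.0,-0.1,5.0],[0.2,45.0,0.0,-0.0,0.0,-0.1,5.0]]
  [[0.2,45.0,0.0,-0.0,0.0,-0.1,5.0],[0.1,45.0,0.0,-0.0,0.0,-0.1,5.0],[0.1,45.0,0.0,-0.0,0.0,-0.1,5.0],[0.1,45.0,0.0,-0.0,0.0,-0.1,5.0],[0.0,45.0,0.0,-0.0,0.0,-0.1,5.0]]
  [[-0.0,45.0,0.0,-0.0,0.0,-0.1,5.0],[-0.1,45.0,0.0,-0.0,0.0,-0.1,5.0],[-0.1,45.0,0.0,-0.0,0.0,-0.1,5.0],[-0.1,45.0,0.0,-0.0,0.0,-0.1,5.0],[-0.2,45.0,0.0,-0.0,0.0,-0.1,5.0]]
-> (np.float64(-3.6189), np.float64(31.928), 0.03, 98)
  [[0.0,0.0,25.0,0.0,0.0,0.0,5.0],[0.0,0.0,25.0,0.0,0.0,0.0,5.0]]
```

I passed mm where the helper wants m. I'm fixing that and capping the printout, and checking the grasp with the wrist camera.

```bash
sed -i 's/x,y=at(t,u,v)/x,y=map(float,at(t,u\/1000,v\/1000))/' pl.py; sed -i 's/        rows=\[\]/        rows=[]; assert n<30,n/' plan.py
python3 -c "
from wl import *
look('w2')"; python3 pl.py b 0 32 90 5 .03
```

```text
clock 4.35 pos [0.4453 0.2458 0.0868] F [-0.6 -0.4 -1. ] w 0.0081 j [ 0.51  0.37 -0.21  0.99 -0.    1.02]
-> (0.6091, 0.2408, 0.08, 98)
  [[-29.0,15.2,1.3,-0.1,-0.0,-7.4,5.0],[-30.7,11.3,1.3,-0.1,-0.0,-7.4,5.0],[-32.0,7.3,1.3,-0.1,-0.0,-7.4,5.0],[-32.6,3.1,1.3,-0.1,-0.0,-7.4,5.0],[-32.8,-1.1,1.4,-0.1,-0.0,-7.4,5.0]]
-> (0.6091, 0.2408, 0.03, 98)
  [[0.0,0.0,25.0,0.0,0.0,0.0,5.0],[0.0,0.0,25.0,0.0,0.0,0.0,5.0]]
```

View pics/w2.png

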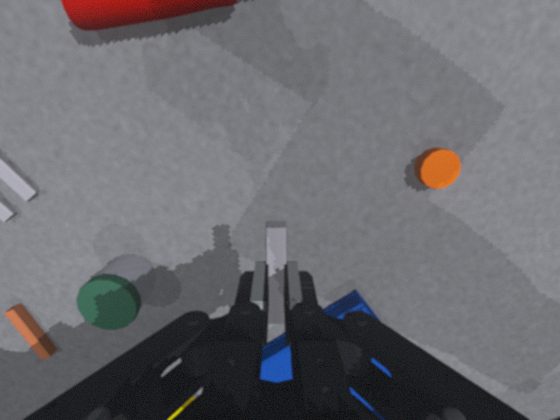

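The bar is held flat between the pads at (277,280), roughly centred. Moving to the blue tray.

Emit:
jog_arm:
  deltas:
    - [[-29,15,0,0,0,-7.5,5],[-31,11,0,0,0,-7.5,5],[-32,7,0,0,0,-7.5,5],[-33,3,0,0,0,-7.5,5],[-33,-1,0,0,0,-7.5,5]]

```text
clock: 4.85
eef_pos: [0.6055, 0.2405, 0.0783]
tool_rot: [-0.086, 0.996, -0.005, -0.009]
ft_force: [0.0, 1.5, 0.1]
grip_width: 0.0077
```

Emit:
jog_arm:
  deltas:
    - [[0,0,0,0,0,0,5],[0,0,0,0,0,0,5]]

```text
clock: 5.05
eef_pos: [0.6075, 0.2391, 0.073]
tool_rot: [-0.085, 0.996, -0.006, -0.011]
ft_force: [-0.2, -1.1, 0.0]
grip_width: 0.0079
```

```bash
python3 pl.py b 0 32 90 5 .03
```

```text
clock 5.05 pos [0.6075 0.2391 0.073 ] F [-0.2 -1.1  0. ] w 0.0079 j [ 0.38  0.66  0.24  1.17 -0.01  0.21]
-> (0.6091, 0.2408, 0.08, 98)
  [[-1.7,1.3,-7.0,-0.6,-1.3,2.2,5.0]]
-> (0.6091, 0.2408, 0.03, 98)
  [[0.0,0.0,25.0,0.0,0.0,0.0,5.0],[0.0,0.0,25.0,0.0,0.0,0.0,5.0]]
```

Emit:
jog_arm:
  deltas:
    - [[-1.7,1.3,0,-0.6,-1.3,2.2,5],[0,0,20,0,0,0,5],[0,0,20,0,0,0,5],[0,0,0,0,0,0,5]]

```text
clock: 5.45
eef_pos: [0.6028, 0.2399, 0.0283]
tool_rot: [-0.064, 0.998, -0.001, -0.003]
ft_force: [-0.6, -1.2, -0.8]
grip_width: 0.0076
```

```bash
python3 pl.py b 0 32 90 5 .0085
```

```text
clock 5.45 pos [0.6028 0.2399 0.0283] F [-0.6 -1.2 -0.8] w 0.0076 j [0.38 0.68 0.15 1.05 0.   0.25]
-> (0.6091, 0.2408, 0.08, 98)
  [[-3.0,-0.0,-25.9,-0.0,-0.2,-0.1,5.0],[-3.1,0.0,-25.9,-0.0,-0.2,-0.1,5.0]]
-> (0.6091, 0.2408, 0.0085, 98)
  [[0.0,0.0,23.8,0.0,0.0,0.0,5.0],[0.0,0.0,23.8,0.0,0.0,0.0,5.0],[0.0,0.0,23.8,0.0,0.0,0.0,5.0]]
```

Emit:
jog_arm:
  deltas:
    - [[-4,0,10,0,0,0,5],[-2,0,8,0,0,0,5],[0,0,0,0,0,0,5],[0,0,0,0,0,0,5]]

```text
clock: 5.85
eef_pos: [0.6077, 0.2413, 0.0101]
tool_rot: [-0.064, 0.998, -0.001, -0.004]
ft_force: [0.7, -0.5, 0.1]
grip_width: 0.0078
```

Emit:
jog_arm:
  deltas:
    - [[0,0,1.7,0,0,0,5],[0,0,1,0,0,0,5],[0,0,0,0,0,0,5]]

```text
clock: 6.15
eef_pos: [0.6087, 0.2416, 0.0087]
tool_rot: [-0.064, 0.998, -0.001, -0.002]
ft_force: [0.1, -0.6, -0.1]
grip_width: 0.0077
```

Emit:
jog_arm:
  deltas:
    - [[0,0,1.5,0,0,0,5],[0,0,0.7,0,0,0,5],[0,0,0,0,0,0,5]]

```text
clock: 6.45
eef_pos: [0.6092, 0.2418, 0.0075]
tool_rot: [-0.064, 0.998, -0.0, -0.002]
ft_force: [0.7, 0.1, 0.2]
grip_width: 0.0081
```

Release gently, then rise and head for the copper bar.

Emit:
jog_arm:
  deltas:
    - [[0,0,0,0,0,0,12],[0,0,0,0,0,0,20],[0,0,0,0,0,0,22]]

```text
clock: 6.75
eef_pos: [0.6094, 0.2419, 0.0075]
tool_rot: [-0.064, 0.998, -0.0, -0.002]
ft_force: [0.4, 0.7, -0.1]
grip_width: 0.0219
```

Emit:
jog_arm:
  deltas:
    - [[0,0,-20,0,0,0,22],[0,0,-45,0,0,0,22],[0,0,-45,0,0,0,22],[0,0,0,0,0,0,22]]

```text
clock: 7.15
eef_pos: [0.6082, 0.2413, 0.1181]
tool_rot: [-0.064, 0.998, -0.001, -0.005]
ft_force: [0.4, 1.5, 0.1]
grip_width: 0.0219
```

```bash
python3 - <<'E'
from wl import *
refine('bar_steel',(.609,.241,.009),'w3',60)
E
python3 plan.py '[(.4345,.0025,.13,82,30,45)]'
```

```text
bar_steel expect px [275. 211.] blob 743 277 210
 refined [0.6087 0.2422] yaw 7.0 cost 0.059 tcp [0.6082 0.2413 0.1181]
clock 7.2 pos [0.6066 0.2407 0.1149] F [ 0.7  0.7 -0.8] w 0.022 j [0.38 0.62 0.28 1.25 0.   0.25]
-> (0.4345, 0.0025, 0.13, 82)
  [[28.8,-30.6,-1.7,-0.0,-0.1,2.2,30],[27.6,-31.7,-1.7,-0.0,-0.1,2.2,30],[26.3,-32.7,-1.8,-0.0,-0.1,2.2,30],[25.0,-33.7,-1.9,-0.0,-0.1,2.2,30],[23.7,-34.6,-2.0,-0.0,-0.1,2.2,30]]
  [[22.4,-35.5,-2.0,-0.0,-0.1,2.2,30],[21.0,-36.3,-2.1,-0.0,-0.1,2.2,30]]
```

View pics/w3.png

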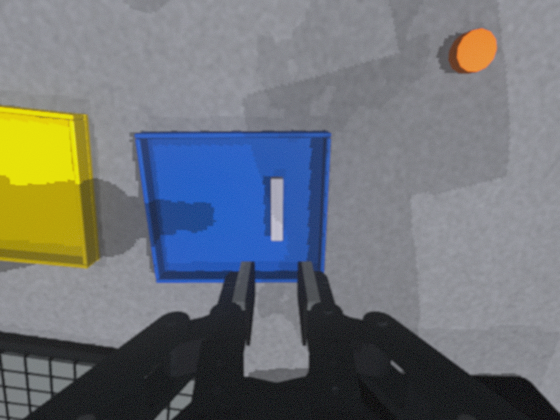

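The steel bar lies flat in the blue tray at (277,210), right of the tray's centre. Next the copper bar.

Emit:
jog_arm:
  deltas:
    - [[29,-31,-2,0,0,2.2,30],[28,-32,-2,0,0,2.2,30],[26,-33,-2,0,0,2.2,30],[25,-34,-2,0,0,2.2,30],[24,-35,-2,0,0,2.2,30]]

```text
clock: 7.7
eef_pos: [0.4786, 0.0676, 0.1194]
tool_rot: [0.032, 0.999, -0.003, -0.01]
ft_force: [-0.3, -0.8, 0.0]
grip_width: 0.0302
```

Emit:
jog_arm:
  deltas:
    - [[22,-35,-2,0,0,2.2,30],[21,-36,-2,0,0,2.2,30],[0,0,0,0,0,0,30],[0,0,0,0,0,0,30]]

```text
clock: 8.1
eef_pos: [0.4204, -0.0053, 0.1211]
tool_rot: [0.075, 0.997, -0.005, -0.014]
ft_force: [0.0, -0.1, 0.4]
grip_width: 0.0298
```

```bash
python3 wl.py bar_copper '(.4345,.0025,.005)' w4; python3 plan.py '[(.4345,.0025,.03,82,30,45)]'
```

```text
bar_copper expect px [288. 224.] blob 691 288 222
 refined [0.4339 0.0028] yaw 171.7 cost 0.06 tcp [ 0.4204 -0.0053  0.1211]
clock 8.15 pos [ 0.4201 -0.0052  0.1209] F [-1.   0.7 -0.3] w 0.0299 j [-0.01  0.19 -0.36  1.05 -0.01  0.14]
-> (0.4345, 0.0025, 0.03, 82)
  [[-5.2,3.6,30.1,-0.2,-0.5,-0.2,30],[-5.0,3.5,30.2,-0.2,-0.5,-0.2,30],[-4.7,3.3,30.3,-0.2,-0.5,-0.2,30]]
```

Emit:
jog_arm:
  deltas:
    - [[-5,3.5,30,-0.2,-0.5,0,30],[-5,3.5,30,-0.2,-0.5,0,30],[-4,2,27,-0.2,-0.5,0,30],[0,0,0,0,0,0,30],[0,0,0,0,0,0,30]]

```text
clock: 8.65
eef_pos: [0.4389, 0.0055, 0.0308]
tool_rot: [0.071, 0.998, -0.0, 0.001]
ft_force: [0.2, -1.0, 0.1]
grip_width: 0.0299
```

```bash
python3 plan.py '[(.4339,.0028,.003,81.7,30,14)]'
```

```text
clock 8.65 pos [0.4389 0.0055 0.0308] F [ 0.2 -1.   0.1] w 0.0299 j [ 0.01  0.32 -0.47  0.78 -0.    0.15]
-> (0.4339, 0.0028, 0.003, 82)
  [[1.6,-1.1,9.2,0.0,0.0,0.1,30],[1.5,-1.1,9.3,0.0,0.0,0.1,30],[1.5,-1.1,9.3,0.0,0.0,0.1,30]]
```

Emit:
jog_arm:
  deltas:
    - [[2,-1.5,9,0,0,0,30],[2,-1.5,9,0,0,0,30],[1,-0.5,7,0,0,0,30],[0,0,2,0,0,0,30],[0,0,0,0,0,0,30]]

```text
clock: 9.15
eef_pos: [0.436, 0.0033, 0.0045]
tool_rot: [0.07, 0.998, 0.0, 0.004]
ft_force: [-0.2, -0.4, 0.6]
grip_width: 0.0301
```

Emit:
jog_arm:
  deltas:
    - [[0,0,1.5,0,0,0,30],[0,0,0,0,0,0,30],[0,0,0,0,0,0,5],[0,0,0,0,0,0,5],[0,0,0,0,0,0,5]]

```text
clock: 9.65
eef_pos: [0.437, 0.0031, 0.004]
tool_rot: [0.07, 0.998, 0.0, 0.005]
ft_force: [-0.3, -1.0, 0.5]
grip_width: 0.0079
```

Emit:
jog_arm:
  deltas:
    - [[0,0,0,0,0,0,5],[0,0,0,0,0,0,5]]

```text
clock: 9.85
eef_pos: [0.437, 0.0031, 0.004]
tool_rot: [0.07, 0.998, 0.0, 0.005]
ft_force: [0.4, 0.8, -0.3]
grip_width: 0.0076
```

Emit:
jog_arm:
  deltas:
    - [[0,0,-15,0,0,0,5],[0,0,-35,0,0,0,5],[0,0,-40,0,0,0,5],[0,0,0,0,0,0,5],[0,0,0,0,0,0,5]]

```text
clock: 10.35
eef_pos: [0.4346, 0.0031, 0.0956]
tool_rot: [0.07, 0.998, 0.0, 0.003]
ft_force: [-0.4, -0.6, -0.6]
grip_width: 0.0077
```

```bash
python3 pl.py b 0 -30 90 5 .03
```

```text
clock 10.35 pos [0.4346 0.0031 0.0956] F [-0.4 -0.6 -0.6] w 0.0077 j [ 0.01  0.22 -0.4   0.94 -0.    0.15]
-> (0.6173, 0.1794, 0.08, 98)
  [[-26.0,33.3,2.8,-0.0,0.0,-2.6,5.0],[-27.5,32.1,2.7,-0.0,0.0,-2.6,5.0],[-29.0,30.8,2.7,-0.0,0.0,-2.6,5.0],[-30.3,29.5,2.7,-0.0,0.0,-2.6,5.0],[-31.6,28.1,2.7,-0.0,0.0,-2.6,5.0]]
  [[-32.9,26.6,2.6,-0.0,0.0,-2.6,5.0]]
-> (0.6173, 0.1794, 0.03, 98)
  [[0.0,0.0,25.0,0.0,0.0,0.0,5.0],[0.0,0.0,25.0,0.0,0.0,0.0,5.0]]
```

Emit:
jog_arm:
  deltas:
    - [[-26,33,1,0,0,-2.6,5],[-27,32,1,0,0,-2.6,5],[-29,31,1,0,0,-2.6,5],[-30,29,1,0,0,-2.6,5],[-32,28,1,0,0,-2.6,5]]

```text
clock: 10.85
eef_pos: [0.5833, 0.1492, 0.084]
tool_rot: [-0.044, 0.999, -0.002, -0.003]
ft_force: [-0.3, -0.3, -0.7]
grip_width: 0.0076
```

Emit:
jog_arm:
  deltas:
    - [[-31,25,0,0,0,-2.6,5],[0,0,0,0,0,0,5],[0,0,0,0,0,0,5]]

```text
clock: 11.15
eef_pos: [0.6136, 0.1819, 0.0758]
tool_rot: [-0.07, 0.998, -0.002, -0.007]
ft_force: [0.1, -0.6, -0.9]
grip_width: 0.0076
```

```bash
python3 plan.py '[(.6173,.1794,.03,97.6,5,22)]'
```

```text
clock 11.15 pos [0.6136 0.1819 0.0758] F [ 0.1 -0.6 -0.9] w 0.0076 j [ 0.29  0.62  0.18  1.14 -0.    0.15]
-> (0.6173, 0.1794, 0.03, 98)
  [[-1.3,-0.9,15.2,-0.1,-0.3,0.1,5],[-1.3,-1.0,15.2,-0.1,-0.3,0.1,5],[-1.2,-1.0,15.2,-0.1,-0.3,0.1,5]]
```

Emit:
jog_arm:
  deltas:
    - [[-2,-1,15,-0.1,-0.3,0,5],[-2,-1,15,-0.1,-0.3,0,5],[-1,-1,15,0,-0.3,0,5],[0,0,10,0,0,0,5],[0,0,5,0,0,0,5]]

```text
clock: 11.65
eef_pos: [0.613, 0.175, 0.0103]
tool_rot: [-0.068, 0.998, -0.001, -0.003]
ft_force: [-0.6, -1.0, -0.3]
grip_width: 0.0075
```

Emit:
jog_arm:
  deltas:
    - [[0,0,0,0,0,0,5],[0,0,0,0,0,0,5]]

```text
clock: 11.85
eef_pos: [0.6116, 0.1739, 0.0096]
tool_rot: [-0.067, 0.998, -0.001, -0.004]
ft_force: [-0.4, 0.4, -0.9]
grip_width: 0.0073
```

Emit:
jog_arm:
  deltas:
    - [[0,0,1.2,0,0,0,5],[0,0,0.4,0,0,0,5],[0,0,0,0,0,0,5]]

```text
clock: 12.15
eef_pos: [0.613, 0.1743, 0.0099]
tool_rot: [-0.067, 0.998, -0.001, -0.002]
ft_force: [-0.2, -0.2, -0.4]
grip_width: 0.0074
```

Emit:
jog_arm:
  deltas:
    - [[0,0,2,0,0,0,5],[0,0,0.6,0,0,0,5],[0,0,0,0,0,0,5]]

```text
clock: 12.45
eef_pos: [0.6137, 0.1746, 0.0081]
tool_rot: [-0.067, 0.998, -0.001, -0.001]
ft_force: [0.5, 0.1, -1.1]
grip_width: 0.0077
```

Bottom is about at the floor; release and rise.

Emit:
jog_arm:
  deltas:
    - [[0,0,0,0,0,0,12],[0,0,0,0,0,0,20],[0,0,0,0,0,0,22]]

```text
clock: 12.75
eef_pos: [0.6139, 0.1748, 0.0083]
tool_rot: [-0.067, 0.998, -0.001, -0.001]
ft_force: [0.3, -0.8, -0.1]
grip_width: 0.0221
```

Emit:
jog_arm:
  deltas:
    - [[0,0,-20,0,0,0,22],[0,0,-45,0,0,0,22],[0,0,-45,0,0,0,22],[0,0,0,0,0,0,22]]

```text
clock: 13.15
eef_pos: [0.6126, 0.1745, 0.1194]
tool_rot: [-0.067, 0.998, -0.001, -0.004]
ft_force: [0.2, 0.7, 0.4]
grip_width: 0.0219
```

```bash
python3 wl.py bar_copper '(.6137,.1746,.009)' w5; python3 plan.py '[(.4393,-.2398,.13,0,48,45)]'
```

```text
bar_copper expect px [275. 211.] blob 4389 235 232
 refined [0.6137 0.1746] yaw 0.0 cost 1.0 tcp [0.6126 0.1745 0.1194]
clock 13.2 pos [0.6109 0.1741 0.1164] F [-0.1  0.7  0.3] w 0.0217 j [ 0.28  0.58  0.22  1.22 -0.    0.14]
-> (0.4393, -0.2398, 0.13, 0)
  [[17.4,-29.8,-0.8,-0.1,-0.0,7.5,48],[13.3,-31.8,-0.8,-0.1,-0.0,7.5,48],[9.1,-33.3,-0.8,-0.1,-0.0,7.5,48],[4.6,-34.2,-0.9,-0.1,-0.0,7.5,48],[0.1,-34.5,-0.9,-0.1,-0.0,7.5,48]]
  [[-4.4,-34.2,-0.9,-0.1,-0.0,7.5,48],[-8.8,-33.3,-1.0,-0.1,-0.0,7.5,48],[-13.1,-31.9,-1.0,-0.1,-0.0,7.5,48],[-17.2,-29.9,-1.0,-0.1,-0.0,7.5,48],[-20.9,-27.4,-1.0,-0.1,-0.0,7.5,48]]
  [[-24.3,-24.4,-1.0,-0.1,-0.0,7.5,48],[-27.3,-21.0,-1.0,-0.1,-0.0,7.5,48],[-29.8,-17.3,-1.1,-0.1,-0.0,7.5,48]]
```

View pics/w5.png

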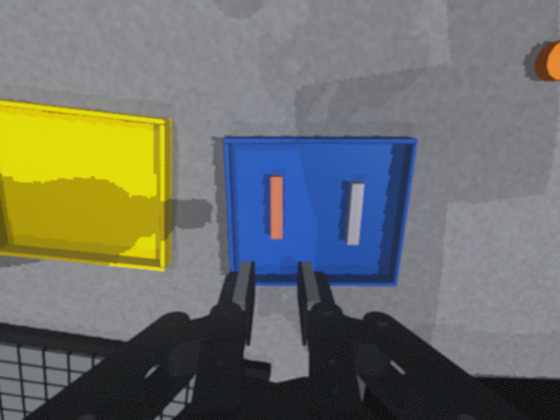

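Both bars lie flat and apart in the blue tray: copper at (277,207), steel at (356,214). The copper refine failed because it segmented the tray, but the picture is clear. Next the black disc.

Emit:
jog_arm:
  deltas:
    - [[17,-30,-1,0,0,7.5,48],[13,-32,-1,0,0,7.5,48],[9,-33,-1,0,0,7.5,48],[5,-34,-1,0,0,7.5,48],[0,-34,-1,0,0,7.5,48]]

```text
clock: 13.7
eef_pos: [0.5416, 0.0154, 0.1176]
tool_rot: [0.265, 0.964, -0.004, -0.007]
ft_force: [0.3, 0.1, -0.3]
grip_width: 0.0479
```

Emit:
jog_arm:
  deltas:
    - [[-4,-34,-1,0,0,7.5,48],[-9,-33,-1,0,0,7.5,48],[-13,-32,-1,0,0,7.5,48],[-17,-30,-1,0,0,7.5,48],[-21,-27,-1,0,0,7.5,48]]

```text
clock: 14.2
eef_pos: [0.464, -0.1465, 0.1189]
tool_rot: [0.572, 0.82, -0.008, -0.01]
ft_force: [0.3, 0.1, -0.8]
grip_width: 0.048
```

```bash
python3 plan.py '[(.4393,-.2398,.13,0,48,45)]'
```

```text
clock 14.2 pos [ 0.464  -0.1465  0.1189] F [ 0.3  0.1 -0.8] w 0.048 j [-0.3   0.31 -0.2   1.08 -0.01  0.92]
-> (0.4393, -0.2398, 0.13, 0)
  [[-26.3,-18.6,-3.4,-0.5,-0.0,6.7,48],[-28.3,-15.3,-3.5,-0.5,-0.0,6.7,48],[-29.9,-11.8,-3.6,-0.5,-0.0,6.7,48]]
```

Emit:
jog_arm:
  deltas:
    - [[-26,-18,-3,-0.5,0,6.5,48],[-28,-15,-3,-0.5,0,6.5,48],[-26,-10,-3,-0.5,0,6.5,48],[0,0,0,0,0,0,48],[0,0,0,0,0,0,48]]

```text
clock: 14.7
eef_pos: [0.4339, -0.2401, 0.1233]
tool_rot: [0.711, 0.704, -0.001, -0.005]
ft_force: [0.2, 0.8, 0.7]
grip_width: 0.0479
```

```bash
python3 wl.py disc_black '(.4393,-.2398,.00625)' w6; python3 plan.py '[(.4393,-.2398,.03,0,48,40)]'
```

```text
disc_black expect px [283. 208.] blob 983 282 207
 refined [ 0.4381 -0.2386] yaw 9.1 cost 0.045 tcp [ 0.4339 -0.2401  0.1233]
clock 14.75 pos [ 0.434  -0.2399  0.1233] F [ 0.4 -0.6 -1.3] w 0.0479 j [-0.51  0.32 -0.19  1.08  0.    1.07]
-> (0.4393, -0.2398, 0.03, 0)
  [[-0.1,2.0,31.1,-0.2,-0.1,-0.2,48],[-0.1,1.9,31.1,-0.2,-0.1,-0.2,48],[-0.0,1.9,31.1,-0.2,-0.1,-0.2,48]]
```

View pics/w6.png

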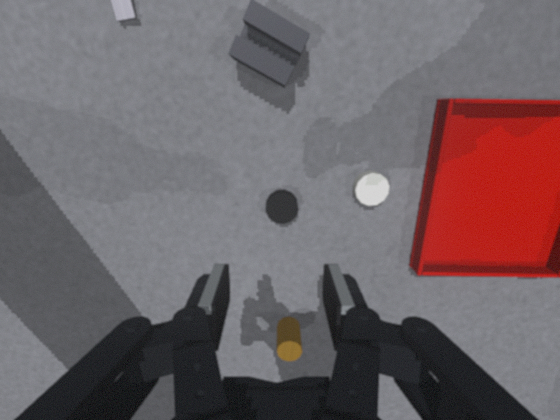

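The wrist picture shows the black disc at (282,207), which is the target. The white look-alike is at (372,189), the cylinder at (289,340) and the vee block at (268,45), all clear of the jaws.

Emit:
jog_arm:
  deltas:
    - [[0,1.5,31,0,0,0,48],[0,1.5,31,0,0,0,48],[0,1,29,0,0,0,48],[0,0,0,0,0,0,48],[0,0,0,0,0,0,48]]

```text
clock: 15.25
eef_pos: [0.4396, -0.2345, 0.0296]
tool_rot: [0.706, 0.708, -0.0, -0.005]
ft_force: [0.5, -0.2, 1.2]
grip_width: 0.0482
```

```bash
python3 plan.py '[(.4385,-.2388,.0025,0,48,10)]'
```

```text
clock 15.25 pos [ 0.4396 -0.2345  0.0296] F [ 0.5 -0.2  1.2] w 0.0482 j [-0.49  0.43 -0.3   0.85  0.    1.08]
-> (0.4385, -0.2388, 0.0025, 0)
  [[-1.5,-0.3,9.0,-0.1,-0.1,0.1,48],[-1.5,-0.3,9.0,-0.1,-0.1,0.1,48],[-1.4,-0.3,9.0,-0.1,-0.1,0.1,48]]
```

Emit:
jog_arm:
  deltas:
    - [[-2.5,-0.3,9,0,0,0,48],[-2.5,-0.3,9,0,0,0,48],[-1,0,8,0,0,0,48],[0,0,2,0,0,0,48],[0,0,0,0,0,0,48]]

```text
clock: 15.75
eef_pos: [0.4419, -0.2414, 0.0032]
tool_rot: [0.705, 0.709, 0.001, -0.002]
ft_force: [-0.3, -0.1, -0.3]
grip_width: 0.0478
```

```bash
python3 plan.py '[(.4385,-.2388,.0025,0,48,10)]'
```

```text
clock 15.75 pos [ 0.4419 -0.2414  0.0032] F [-0.3 -0.1 -0.3] w 0.0478 j [-0.5   0.47 -0.32  0.78  0.    1.06]
-> (0.4385, -0.2388, 0.0025, 0)
  [[2.7,-3.4,0.7,-0.1,-0.2,0.3,48]]
```

Emit:
jog_arm:
  deltas:
    - [[2.5,-3,1,0,0,0,48],[0,0,0.5,0,0,0,48],[0,0,0,0,0,0,48]]

```text
clock: 16.05
eef_pos: [0.4389, -0.2391, 0.0022]
tool_rot: [0.705, 0.709, 0.001, -0.001]
ft_force: [0.2, -0.1, -0.3]
grip_width: 0.0479
```

Emit:
jog_arm:
  deltas:
    - [[0,0,0,0,0,0,24],[0,0,0,0,0,0,22],[0,0,0,0,0,0,22],[0,0,0,0,0,0,22],[0,0,0,0,0,0,22]]

```text
clock: 16.55
eef_pos: [0.4394, -0.2394, 0.003]
tool_rot: [0.705, 0.709, 0.001, -0.0]
ft_force: [0.7, 0.6, -1.4]
grip_width: 0.0264
```

Emit:
jog_arm:
  deltas:
    - [[0,0,-15,0,0,0,22],[0,0,-35,0,0,0,22],[0,0,-40,0,0,0,22],[0,0,0,0,0,0,22],[0,0,0,0,0,0,22]]

```text
clock: 17.05
eef_pos: [0.438, -0.2387, 0.0942]
tool_rot: [0.705, 0.709, 0.0, -0.003]
ft_force: [-0.3, -0.7, -1.9]
grip_width: 0.0259
```

```bash
python3 -c "
from wl import *
look('w7')"; python3 pl.py y 0 -30 0 22 .03
```

```text
clock 17.1 pos [ 0.4385 -0.2391  0.0944] F [ 0.8 -0.5  0.9] w 0.0261 j [-0.5   0.35 -0.23  1.    0.    1.07]
-> (0.6182, -0.023, 0.08, 1)
  [[30.7,25.8,2.1,-0.0,-0.0,-0.2,22.0],[30.7,25.9,2.1,-0.0,-0.0,-0.2,22.0],[30.6,26.0,2.1,-0.0,-0.0,-0.2,22.0],[30.5,26.1,2.1,-0.0,-0.0,-0.2,22.0],[30.4,26.2,2.1,-0.0,-0.0,-0.2,22.0]]
  [[30.4,26.3,2.1,-0.0,-0.0,-0.2,22.0],[30.3,26.3,2.1,-0.0,-0.0,-0.2,22.0]]
-> (0.6182, -0.023, 0.03, 1)
  [[0.0,0.0,25.0,0.0,0.0,0.0,22.0],[0.0,0.0,25.0,0.0,0.0,0.0,22.0]]
```

View pics/w7.png

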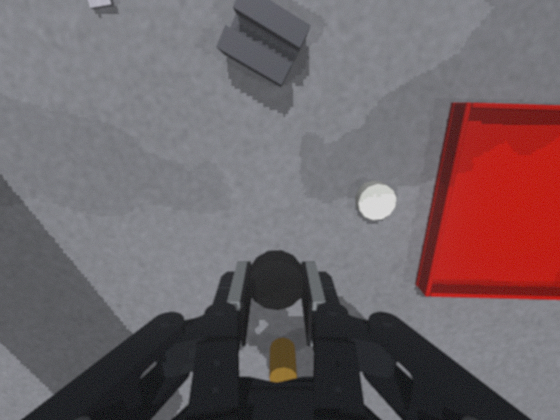

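The black disc is held level at (276,280) and the white one is still at (377,202). Carrying it to the yellow tray.

Emit:
jog_arm:
  deltas:
    - [[31,26,0,0,0,-0.2,22],[31,26,0,0,0,-0.2,22],[31,26,0,0,0,-0.2,22],[30,26,0,0,0,-0.2,22],[30,26,0,0,0,-0.2,22]]

```text
clock: 17.6
eef_pos: [0.5646, -0.0841, 0.0873]
tool_rot: [0.703, 0.711, -0.003, -0.006]
ft_force: [2.1, -0.1, 0.6]
grip_width: 0.0259
```

Emit:
jog_arm:
  deltas:
    - [[30,26,0,0,0,-0.2,22],[26,23,0,0,0,-0.2,22],[0,0,0,0,0,0,22],[0,0,0,0,0,0,22]]

```text
clock: 18.0
eef_pos: [0.6137, -0.0197, 0.0787]
tool_rot: [0.698, 0.716, -0.006, -0.01]
ft_force: [-0.3, -1.3, -0.4]
grip_width: 0.0263
```

```bash
python3 plan.py '[(.6182,-.023,.03,1.4,22,16)]'
```

```text
clock 18.0 pos [ 0.6137 -0.0197  0.0787] F [-0.3 -1.3 -0.4] w 0.0263 j [-0.03  0.58  0.11  1.13  0.    1.51]
-> (0.6182, -0.023, 0.03, 1)
  [[-0.9,1.4,12.1,-0.3,-0.1,0.0,22],[-0.9,1.3,12.2,-0.3,-0.1,0.0,22],[-0.9,1.2,12.2,-0.3,-0.1,0.0,22],[-0.9,1.2,12.2,-0.3,-0.1,0.0,22]]
```

Emit:
jog_arm:
  deltas:
    - [[-1,2,13,-0.4,-0.1,0,22],[-1,2,13,-0.4,-0.1,0,22],[-1,2,13,-0.3,-0.1,0,22],[-1,1,13,-0.3,0,0,22],[0,0,8,0,0,0,22]]

```text
clock: 18.5
eef_pos: [0.6146, -0.0282, 0.0133]
tool_rot: [0.7, 0.714, -0.002, -0.002]
ft_force: [-0.2, 1.3, 0.4]
grip_width: 0.0263
```

Emit:
jog_arm:
  deltas:
    - [[0,0,3,0,0,0,22],[0,0,0,0,0,0,22],[0,0,0,0,0,0,22]]

```text
clock: 18.8
eef_pos: [0.6116, -0.0302, 0.0083]
tool_rot: [0.701, 0.713, -0.004, -0.004]
ft_force: [-0.2, 0.3, -0.4]
grip_width: 0.0262
```

Emit:
jog_arm:
  deltas:
    - [[0,0,1.5,0,0,0,22],[0,0,0.6,0,0,0,22],[0,0,0,0,0,0,22]]

```text
clock: 19.1
eef_pos: [0.6129, -0.0303, 0.0078]
tool_rot: [0.701, 0.713, -0.003, -0.003]
ft_force: [-0.3, 0.4, 0.9]
grip_width: 0.0261
```

Emit:
jog_arm:
  deltas:
    - [[0,0,1,0,0,0,22],[0,0,0,0,0,0,22],[0,0,0,0,0,0,32],[0,0,0,0,0,0,42],[0,0,0,0,0,0,44]]

```text
clock: 19.6
eef_pos: [0.6137, -0.0299, 0.0075]
tool_rot: [0.701, 0.713, -0.002, -0.002]
ft_force: [0.8, -0.3, -0.5]
grip_width: 0.0442
```

Emit:
jog_arm:
  deltas:
    - [[0,0,-15,0,0,0,44],[0,0,-40,0,0,0,44],[0,0,-48,0,0,0,44],[0,0,0,0,0,0,44]]

```text
clock: 20.0
eef_pos: [0.6127, -0.0298, 0.1115]
tool_rot: [0.701, 0.713, -0.004, -0.004]
ft_force: [0.4, 0.1, -0.1]
grip_width: 0.0439
```

```bash
python3 wl.py disc_black '(.6129,-.0303,.01025)' w8; python3 plan.py '[(.4689,.3692,.13,0,48,45)]'
```

```text
disc_black expect px [277. 214.] blob 1091 278 214
 refined [ 0.6136 -0.0297] yaw 3.0 cost 0.032 tcp [ 0.6127 -0.0298  0.1115]
clock 20.05 pos [ 0.6106 -0.0297  0.1082] F [0.1 0.1 0. ] w 0.0441 j [-0.05  0.55  0.13  1.18 -0.    1.51]
-> (0.4689, 0.3692, 0.13, 0)
  [[40.1,-13.5,-1.9,-0.1,-0.0,0.1,48],[40.1,-13.6,-2.0,-0.1,-0.0,0.1,48],[40.1,-13.7,-2.0,-0.1,-0.0,0.1,48],[40.1,-13.7,-2.0,-0.1,-0.0,0.1,48],[40.0,-13.8,-2.0,-0.1,-0.0,0.1,48]]
  [[40.0,-13.8,-2.1,-0.1,-0.0,0.1,48],[40.0,-13.9,-2.1,-0.1,-0.0,0.1,48],[40.0,-14.0,-2.1,-0.1,-0.0,0.1,48],[39.9,-14.0,-2.1,-0.1,-0.0,0.1,48],[39.9,-14.1,-2.2,-0.1,-0.0,0.1,48]]
```

View pics/w8.png

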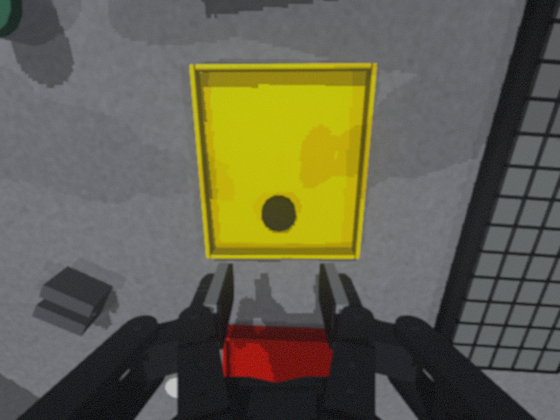

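The black disc lies flat in the yellow tray at (279,213). Next the orange disc.

Emit:
jog_arm:
  deltas:
    - [[40,-13,-3,0,0,0,48],[40,-14,-3,0,0,0,48],[40,-14,-3,0,0,0,48],[40,-14,-3,0,0,0,48],[40,-14,-3,0,0,0,48]]

```text
clock: 20.55
eef_pos: [0.5366, 0.1687, 0.1194]
tool_rot: [0.706, 0.709, -0.008, -0.007]
ft_force: [1.0, -0.1, 0.6]
grip_width: 0.0482
```

Emit:
jog_arm:
  deltas:
    - [[40,-14,-3,0,0,0,48],[40,-14,-3,0,0,0,48],[40,-14,-3,0,0,0,48],[38,-13,-3,0,0,0,48]]

```text
clock: 20.95
eef_pos: [0.4751, 0.3311, 0.1275]
tool_rot: [0.706, 0.708, -0.012, -0.008]
ft_force: [0.6, -1.2, -0.2]
grip_width: 0.0481
```

Emit:
jog_arm:
  deltas:
    - [[30,-10,0,0,0,0,48],[0,0,0,0,0,0,48],[0,0,0,0,0,0,48]]

```text
clock: 21.25
eef_pos: [0.4601, 0.3667, 0.124]
tool_rot: [0.702, 0.712, -0.014, -0.009]
ft_force: [0.0, -1.0, -0.1]
grip_width: 0.0482
```

```bash
python3 wl.py disc_orange '(.4689,.3692,.00625)' w9; python3 plan.py '[(.4689,.3692,.03,0,48,30)]'
```

```text
disc_orange expect px [290. 204.] blob 920 289 204
 refined [0.4679 0.3689] yaw 12.3 cost 0.046 tcp [0.4601 0.3667 0.124 ]
clock 21.3 pos [0.4601 0.3664 0.1239] F [-0.3 -0.1  0.5] w 0.048 j [0.67 0.5  0.1  1.2  0.01 2.22]
-> (0.4689, 0.3692, 0.03, 0)
  [[0.9,3.0,23.4,-0.5,0.1,0.2,48],[0.8,2.8,23.4,-0.5,0.1,0.2,48],[0.8,2.6,23.4,-0.5,0.1,0.2,48],[0.7,2.4,23.5,-0.5,0.1,0.2,48]]
```

Emit:
jog_arm:
  deltas:
    - [[1,3,24,-0.5,0.1,0.2,48],[1,2.5,24,-0.5,0.1,0.2,48],[0.5,2,24,-0.5,0.1,0.2,48],[0,1.5,22,-0.4,0,0.2,48],[0,0,0,0,0,0,48]]

```text
clock: 21.8
eef_pos: [0.4702, 0.3614, 0.0259]
tool_rot: [0.711, 0.703, -0.001, 0.002]
ft_force: [-0.9, -0.2, -0.1]
grip_width: 0.0481
```

Emit:
jog_arm:
  deltas:
    - [[0,0,0,0,0,0,48]]

```text
clock: 21.9
eef_pos: [0.4706, 0.3601, 0.0259]
tool_rot: [0.712, 0.702, -0.002, 0.002]
ft_force: [-0.2, -0.0, 0.7]
grip_width: 0.0481
```

```bash
python3 plan.py '[(.468,.369,.0025,0,48,10)]'
```

```text
clock 21.9 pos [0.4706 0.3601 0.0259] F [-0.2 -0.   0.7] w 0.0481 j [ 0.66  0.58 -0.04  0.95 -0.    2.24]
-> (0.468, 0.369, 0.0025, 0)
  [[3.0,-0.9,7.8,0.0,0.1,-0.3,48],[3.0,-0.9,7.8,0.0,0.1,-0.3,48],[3.0,-0.9,7.8,0.0,0.1,-0.3,48]]
```

Emit:
jog_arm:
  deltas:
    - [[7,-1,2,0,0,-0.4,48],[1.5,-1,8,0,0,-0.3,48],[0,0,9,0,0,0,48],[0,0,4,0,0,0,48],[0,0,0,0,0,0,48]]

```text
clock: 22.4
eef_pos: [0.4714, 0.3701, 0.0049]
tool_rot: [0.708, 0.706, 0.001, 0.002]
ft_force: [-0.6, 0.3, -0.3]
grip_width: 0.0479
```

```bash
python3 plan.py '[(.468,.369,.0025,0,48,10)]'
```

```text
clock 22.4 pos [0.4714 0.3701 0.0049] F [-0.6  0.3 -0.3] w 0.0479 j [ 0.67  0.61 -0.05  0.91 -0.    2.24]
-> (0.468, 0.369, 0.0025, 0)
  [[-1.1,-3.4,2.4,0.3,0.1,-0.1,48]]
```

Emit:
jog_arm:
  deltas:
    - [[-1,-3,2.5,0,0,0,48],[0,0,1,0,0,0,48],[0,0,0,0,0,0,48]]

```text
clock: 22.7
eef_pos: [0.468, 0.3692, 0.0013]
tool_rot: [0.708, 0.706, 0.001, 0.002]
ft_force: [-1.0, 0.5, 0.6]
grip_width: 0.048
```

Emit:
jog_arm:
  deltas:
    - [[0,0,0,0,0,0,24],[0,0,0,0,0,0,22],[0,0,0,0,0,0,22],[0,0,0,0,0,0,22],[0,0,0,0,0,0,22]]

```text
clock: 23.2
eef_pos: [0.4686, 0.3696, 0.0023]
tool_rot: [0.708, 0.706, 0.002, 0.002]
ft_force: [0.3, -0.4, -0.0]
grip_width: 0.0261
```

Emit:
jog_arm:
  deltas:
    - [[0,0,-15,0,0,0,22],[0,0,-35,0,0,0,22],[0,0,-40,0,0,0,22],[0,0,0,0,0,0,22],[0,0,0,0,0,0,22]]

```text
clock: 23.7
eef_pos: [0.4668, 0.3685, 0.0931]
tool_rot: [0.708, 0.706, -0.0, 0.002]
ft_force: [0.5, -0.5, -0.6]
grip_width: 0.0258
```

```bash
python3 pl.py y 0 30 0 22 .03
```

```text
clock 23.7 pos [0.4668 0.3685 0.0931] F [ 0.5 -0.5 -0.6] w 0.0258 j [ 0.67  0.52  0.04  1.1  -0.    2.24]
-> (0.6168, 0.037, 0.08, 1)
  [[-36.8,16.7,1.6,0.0,0.0,-0.2,22.0],[-36.8,16.6,1.6,0.0,0.0,-0.2,22.0],[-36.9,16.5,1.6,0.0,0.0,-0.2,22.0],[-36.9,16.4,1.6,0.0,0.0,-0.2,22.0],[-37.0,16.3,1.5,0.0,0.0,-0.2,22.0]]
  [[-37.0,16.2,1.5,0.0,0.0,-0.2,22.0],[-37.1,16.1,1.5,0.0,0.0,-0.2,22.0],[-37.1,16.0,1.5,0.0,0.0,-0.2,22.0],[-37.2,15.9,1.5,0.0,0.0,-0.2,22.0]]
-> (0.6168, 0.037, 0.03, 1)
  [[0.0,0.0,25.0,0.0,0.0,0.0,22.0],[0.0,0.0,25.0,0.0,0.0,0.0,22.0]]
```

Emit:
jog_arm:
  deltas:
    - [[-37,17,0,0,0,-0.2,22],[-37,17,0,0,0,-0.2,22],[-37,17,0,0,0,-0.2,22],[-37,16,0,0,0,-0.2,22],[-37,16,0,0,0,-0.2,22]]

```text
clock: 24.2
eef_pos: [0.5502, 0.1841, 0.0892]
tool_rot: [0.697, 0.717, -0.001, 0.0]
ft_force: [0.7, -0.1, -0.3]
grip_width: 0.0258
```

Emit:
jog_arm:
  deltas:
    - [[-37,16,0,0,0,-0.2,22],[-37,16,0,0,0,-0.2,22],[-37,16,0,0,0,-0.2,22],[-30,14,0,0,0,-0.2,22]]

```text
clock: 24.6
eef_pos: [0.616, 0.0378, 0.0837]
tool_rot: [0.692, 0.722, -0.005, -0.002]
ft_force: [-0.3, -0.1, -0.1]
grip_width: 0.0264
```

Emit:
jog_arm:
  deltas:
    - [[0,0,0,0,0,0,22],[0,0,0,0,0,0,22]]

```text
clock: 24.8
eef_pos: [0.6163, 0.0326, 0.0807]
tool_rot: [0.695, 0.719, -0.006, -0.003]
ft_force: [-0.8, -0.0, -0.8]
grip_width: 0.026
```

```bash
python3 plan.py '[(.6168,.037,.03,1.4,22,16)]'
```

```text
clock 24.8 pos [0.6163 0.0326 0.0807] F [-0.8 -0.  -0.8] w 0.026 j [ 0.05  0.58  0.11  1.12 -0.    1.59]
-> (0.6168, 0.037, 0.03, 1)
  [[1.1,0.3,12.7,-0.2,0.1,0.2,22],[1.1,0.3,12.7,-0.2,0.1,0.2,22],[1.1,0.2,12.7,-0.2,0.1,0.2,22],[1.1,0.2,12.7,-0.2,0.1,0.2,22]]
```

Emit:
jog_arm:
  deltas:
    - [[1.5,0.5,13,-0.2,0.1,0.2,22],[1.5,0.5,13,-0.2,0.1,0.2,22],[1.5,0.5,13,-0.2,0.1,0.2,22],[1,0,13,-0.1,0.1,0,22],[0,0,8,0,0,0,22]]

```text
clock: 25.3
eef_pos: [0.6139, 0.0437, 0.0168]
tool_rot: [0.696, 0.718, 0.0, -0.003]
ft_force: [-0.1, -0.4, 0.3]
grip_width: 0.0259
```

Emit:
jog_arm:
  deltas:
    - [[0,0,4,0,0,0,22],[0,0,0,0,0,0,22],[0,0,0,0,0,0,22]]

```text
clock: 25.6
eef_pos: [0.6117, 0.046, 0.0108]
tool_rot: [0.695, 0.719, -0.001, -0.004]
ft_force: [0.6, 0.4, -0.3]
grip_width: 0.026
```

Emit:
jog_arm:
  deltas:
    - [[0,0,3.5,0,0,0,22],[0,0,1,0,0,0,22],[0,0,0,0,0,0,22]]

```text
clock: 25.9
eef_pos: [0.6129, 0.0461, 0.0076]
tool_rot: [0.695, 0.719, -0.0, -0.003]
ft_force: [0.1, 0.1, -0.0]
grip_width: 0.0261
```

Emit:
jog_arm:
  deltas:
    - [[0,0,1.5,0,0,0,22],[0,0,0.6,0,0,0,22],[0,0,0,0,0,0,22]]

```text
clock: 26.2
eef_pos: [0.6135, 0.0459, 0.006]
tool_rot: [0.695, 0.719, 0.0, -0.003]
ft_force: [-0.5, -0.0, -0.1]
grip_width: 0.0259
```

Emit:
jog_arm:
  deltas:
    - [[0,0,0,0,0,0,32],[0,0,0,0,0,0,42],[0,0,0,0,0,0,44]]

```text
clock: 26.5
eef_pos: [0.6136, 0.0457, 0.0061]
tool_rot: [0.695, 0.719, 0.0, -0.003]
ft_force: [-0.5, 0.7, 0.6]
grip_width: 0.044
```

Emit:
jog_arm:
  deltas:
    - [[0,0,-15,0,0,0,44],[0,0,-40,0,0,0,44],[0,0,-48,0,0,0,44],[0,0,0,0,0,0,44]]

```text
clock: 26.9
eef_pos: [0.6124, 0.0452, 0.1101]
tool_rot: [0.695, 0.719, -0.002, -0.005]
ft_force: [1.2, -0.3, 0.2]
grip_width: 0.0436
```

```bash
python3 wl.py disc_orange '(.6135,.0459,.01025)' w10; python3 plan.py '[(.4461,-.3705,.14,0,50,45)]'
```

```text
disc_orange expect px [278. 213.] blob 4037 279 157
 refined [0.6135 0.0459] yaw 0.0 cost 1.0 tcp [0.6124 0.0452 0.1101]
clock 26.95 pos [0.6104 0.045  0.1068] F [ 0.7 -0.7  0.3] w 0.0444 j [0.07 0.55 0.13 1.17 0.   1.61]
-> (0.4461, -0.3705, 0.14, 0)
  [[-41.0,-17.8,-3.2,-0.1,-0.0,0.2,50],[-41.0,-17.7,-3.2,-0.1,-0.0,0.2,50],[-41.1,-17.6,-3.2,-0.1,-0.0,0.2,50],[-41.2,-17.4,-3.3,-0.1,-0.0,0.2,50],[-41.2,-17.3,-3.3,-0.1,-0.0,0.2,50]]
  [[-41.3,-17.1,-3.3,-0.1,-0.0,0.2,50],[-41.3,-17.0,-3.3,-0.1,-0.0,0.2,50],[-41.4,-16.9,-3.3,-0.1,-0.0,0.2,50],[-41.4,-16.7,-3.3,-0.1,-0.0,0.2,50],[-41.5,-16.6,-3.3,-0.1,-0.0,0.2,50]]
```

View pics/w10.png

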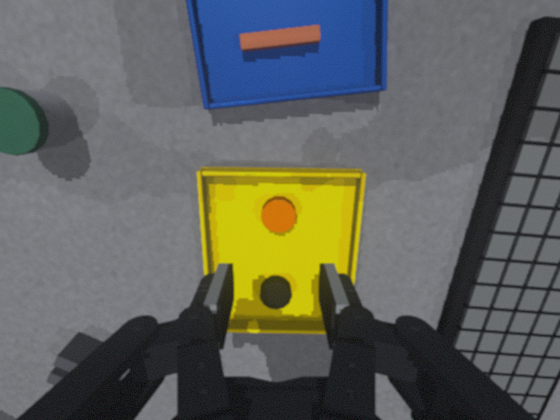

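Both discs lie flat and apart in the yellow tray: orange at (279,215), black at (275,292). Now the brass cylinder.

Emit:
jog_arm:
  deltas:
    - [[-41,-18,-5,0,0,0.2,50],[-41,-18,-5,0,0,0.2,50],[-41,-17,-5,0,0,0.2,50],[-41,-17,-5,0,0,0.2,50],[-41,-17,-5,0,0,0.2,50]]

```text
clock: 27.45
eef_pos: [0.527, -0.1619, 0.1272]
tool_rot: [0.697, 0.717, -0.005, -0.009]
ft_force: [0.1, -0.5, -0.8]
grip_width: 0.0502
```

Emit:
jog_arm:
  deltas:
    - [[-41,-17,-5,0,0,0.2,50],[-41,-17,-5,0,0,0.2,50],[-41,-17,-5,0,0,0.2,50],[-41,-17,-5,0,0,0.2,50]]

```text
clock: 27.85
eef_pos: [0.4571, -0.3323, 0.1433]
tool_rot: [0.702, 0.712, -0.006, -0.013]
ft_force: [0.6, -0.2, -0.3]
grip_width: 0.05
```

Emit:
jog_arm:
  deltas:
    - [[-30,-12,0,0,0,0,50],[0,0,0,0,0,0,50],[0,0,0,0,0,0,50]]

```text
clock: 28.15
eef_pos: [0.4406, -0.3685, 0.1402]
tool_rot: [0.705, 0.709, -0.007, -0.014]
ft_force: [-0.3, -0.4, -0.4]
grip_width: 0.0502
```

```bash
python3 wl.py cylinder_brass '(.4461,-.3705,.018)' w11; python3 plan.py '[(.4461,-.3705,.06,0,50,30)]'
```

```text
cylinder_brass expect px [286. 209.] blob 812 284 211
 refined [ 0.4443 -0.3706] yaw 15.7 cost 0.068 tcp [ 0.4406 -0.3685  0.1402]
clock 28.2 pos [ 0.4406 -0.3682  0.1401] F [ 0.2  0.5 -0.8] w 0.05 j [-0.69  0.46  0.08  1.22 -0.01  0.87]
-> (0.4461, -0.3705, 0.06, 0)
  [[-1.0,2.6,26.6,-0.6,-0.2,0.1,50],[-0.9,2.4,26.6,-0.6,-0.2,0.1,50],[-0.9,2.1,26.7,-0.6,-0.2,0.1,50]]
```

Emit:
jog_arm:
  deltas:
    - [[0,2.5,27,-0.6,-0.2,0,50],[0,2,27,-0.6,-0.2,0,50],[0,1.5,24,-0.6,-0.2,0,50],[0,0,0,0,0,0,50],[0,0,0,0,0,0,50]]

```text
clock: 28.7
eef_pos: [0.448, -0.3611, 0.0591]
tool_rot: [0.702, 0.712, 0.001, -0.0]
ft_force: [0.8, 1.0, 0.4]
grip_width: 0.0498
```

```bash
python3 plan.py '[(.445,-.3706,.006,0,50,14)]'
```

```text
clock 28.7 pos [ 0.448  -0.3611  0.0591] F [0.8 1.  0.4] w 0.0498 j [-0.68  0.51 -0.06  1.    0.    0.88]
-> (0.445, -0.3706, 0.006, 0)
  [[-2.4,-0.8,13.3,0.0,-0.0,0.2,50],[-2.4,-0.8,13.3,0.0,-0.0,0.2,50],[-2.4,-0.8,13.3,0.0,-0.0,0.2,50],[-2.4,-0.8,13.3,0.0,-0.0,0.2,50]]
```

Emit:
jog_arm:
  deltas:
    - [[-7,-1.5,6,0,0,0.4,50],[-3,-1,12,0,0,0.4,50],[-1,0,13,0,0,0,50],[0,0,12,0,0,0,50],[0,0,5,0,0,0,50]]

```text
clock: 29.2
eef_pos: [0.4491, -0.3742, 0.0117]
tool_rot: [0.706, 0.708, 0.002, 0.004]
ft_force: [0.5, -0.3, 0.3]
grip_width: 0.0502
```

Emit:
jog_arm:
  deltas:
    - [[0,0,0,0,0,0,50]]

```text
clock: 29.3
eef_pos: [0.4483, -0.3738, 0.0103]
tool_rot: [0.707, 0.708, 0.002, 0.003]
ft_force: [0.8, -0.6, 0.6]
grip_width: 0.0499
```

```bash
python3 plan.py '[(.445,-.3706,.006,0,50,14)]'
```

```text
clock 29.3 pos [ 0.4483 -0.3738  0.0103] F [ 0.8 -0.6  0.6] w 0.0499 j [-0.7   0.58 -0.09  0.89  0.    0.87]
-> (0.445, -0.3706, 0.006, 0)
  [[3.2,-3.3,4.2,0.3,0.1,0.1,50]]
```

Emit:
jog_arm:
  deltas:
    - [[3,-3,4,0.3,0,0,50],[0,0,1,0,0,0,50],[0,0,0,0,0,0,50]]

```text
clock: 29.6
eef_pos: [0.445, -0.3705, 0.0049]
tool_rot: [0.707, 0.708, -0.0, 0.0]
ft_force: [-0.4, 0.0, 0.2]
grip_width: 0.0498
```

Emit:
jog_arm:
  deltas:
    - [[0,0,0,0,0,0,20],[0,0,0,0,0,0,17],[0,0,0,0,0,0,17],[0,0,0,0,0,0,17],[0,0,0,0,0,0,17]]

```text
clock: 30.1
eef_pos: [0.4455, -0.3708, 0.0059]
tool_rot: [0.707, 0.708, -0.0, 0.001]
ft_force: [0.5, 1.4, -1.0]
grip_width: 0.0223
```

Emit:
jog_arm:
  deltas:
    - [[0,0,-15,0,0,0,17],[0,0,-30,0,0,0,17],[0,0,-30,0,0,0,17],[0,0,0,0,0,0,17],[0,0,0,0,0,0,17]]

```text
clock: 30.6
eef_pos: [0.4438, -0.3693, 0.0807]
tool_rot: [0.707, 0.708, -0.001, -0.002]
ft_force: [-0.5, 0.3, -1.5]
grip_width: 0.0226
```

```bash
python3 -c "
from wl import *
look('w12')"; python3 pl.py r 0 0 0 17 .03
```

```text
clock 30.65 pos [ 0.4441 -0.3696  0.0808] F [ 1.3 -0.4 -1.2] w 0.0225 j [-0.69  0.5  -0.02  1.05 -0.    0.88]
-> (0.6281, -0.2276, 0.08, -2)
  [[23.6,30.7,0.1,-0.0,-0.0,0.3,17.0],[23.8,30.6,0.1,-0.0,-0.0,0.3,17.0],[23.9,30.5,0.1,-0.0,-0.0,0.3,17.0],[24.0,30.4,0.1,-0.0,-0.0,0.3,17.0],[24.2,30.3,0.1,-0.0,-0.0,0.3,17.0]]
  [[24.3,30.2,0.1,-0.0,-0.0,0.3,17.0]]
-> (0.6281, -0.2276, 0.03, -2)
  [[0.0,0.0,25.0,0.0,0.0,0.0,17.0],[0.0,0.0,25.0,0.0,0.0,0.0,17.0]]
```

View pics/w12.png

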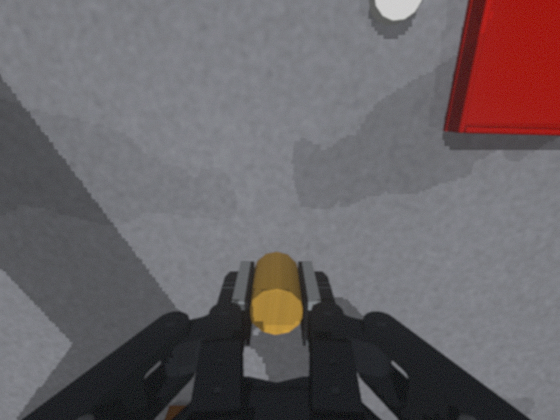

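The cylinder is held upright at (277,290). Carrying it to the red tray, with release near TCP z = 10 mm.

Emit:
jog_arm:
  deltas:
    - [[24,31,-1,0,0,0.2,17],[24,31,-1,0,0,0.2,17],[24,31,-1,0,0,0.2,17],[24,30,-1,0,0,0.2,17],[24,30,-1,0,0,0.2,17]]

```text
clock: 31.15
eef_pos: [0.5948, -0.2501, 0.0771]
tool_rot: [0.717, 0.697, -0.003, -0.007]
ft_force: [0.3, -0.7, -1.4]
grip_width: 0.0222
```

Emit:
jog_arm:
  deltas:
    - [[20,26,-1,0,0,0.2,17],[0,0,0,0,0,0,17],[0,0,0,0,0,0,17]]

```text
clock: 31.45
eef_pos: [0.624, -0.2243, 0.0715]
tool_rot: [0.716, 0.698, -0.004, -0.01]
ft_force: [0.1, -0.7, -0.7]
grip_width: 0.0224
```

```bash
python3 plan.py '[(.6281,-.2276,.02,-1.5,17,14)]'
```

```text
clock 31.45 pos [ 0.624  -0.2243  0.0715] F [ 0.1 -0.7 -0.7] w 0.0224 j [-0.35  0.68  0.27  1.18  0.    1.25]
-> (0.6281, -0.2276, 0.02, -2)
  [[-0.9,1.3,12.8,-0.3,-0.1,0.0,17],[-0.9,1.2,12.8,-0.3,-0.1,0.0,17],[-0.9,1.2,12.9,-0.3,-0.1,0.0,17],[-0.8,1.1,12.9,-0.3,-0.1,0.0,17]]
```

Emit:
jog_arm:
  deltas:
    - [[-1,2,13,-0.3,-0.1,0,17],[-1,2,13,-0.3,-0.1,0,17],[-1,2,13,-0.3,-0.1,0,17],[-1,1,10,-0.3,0,0,17],[0,0,0,0,0,0,17]]

```text
clock: 31.95
eef_pos: [0.624, -0.2304, 0.0156]
tool_rot: [0.717, 0.697, -0.001, -0.005]
ft_force: [-0.2, 0.4, -0.8]
grip_width: 0.0224
```

Emit:
jog_arm:
  deltas:
    - [[0,0,0,0,0,0,17]]

```text
clock: 32.05
eef_pos: [0.6231, -0.2309, 0.0152]
tool_rot: [0.718, 0.696, -0.001, -0.005]
ft_force: [0.0, 1.0, -1.2]
grip_width: 0.0224
```

```bash
python3 plan.py '[(.6281,-.2276,.0102,-1.5,17,14)]'
```

```text
clock 32.05 pos [ 0.6231 -0.2309  0.0152] F [ 0.   1.  -1.2] w 0.0224 j [-0.36  0.72  0.2   1.05  0.    1.24]
-> (0.6281, -0.2276, 0.0102, -2)
  [[3.4,4.9,5.0,-0.5,-0.3,-0.2,17]]
```

Lowering in small steps and levelling the last half degree.

Emit:
jog_arm:
  deltas:
    - [[0,0,2.5,-0.5,-0.3,0,17],[0,0,1.5,0,0,0,17],[0,0,0,0,0,0,17]]

```text
clock: 32.35
eef_pos: [0.6234, -0.2318, 0.0124]
tool_rot: [0.718, 0.696, 0.0, 0.001]
ft_force: [0.4, -0.1, -1.4]
grip_width: 0.0223
```

Emit:
jog_arm:
  deltas:
    - [[0,0,2,-0.2,0,0,17],[0,0,0.8,0,0,0,17],[0,0,0,0,0,0,17]]

```text
clock: 32.65
eef_pos: [0.6243, -0.2318, 0.0106]
tool_rot: [0.718, 0.696, 0.002, 0.003]
ft_force: [0.4, 0.9, 0.5]
grip_width: 0.0225
```

Emit:
jog_arm:
  deltas:
    - [[0,0,0.8,0.2,0.2,0,17],[0,0,0.3,0,0,0,17],[0,0,0,0,0,0,17]]

```text
clock: 32.95
eef_pos: [0.6245, -0.2318, 0.0098]
tool_rot: [0.718, 0.696, 0.002, 0.001]
ft_force: [0.1, -0.1, -1.0]
grip_width: 0.0223
```

Emit:
jog_arm:
  deltas:
    - [[0,0,0,0,0,0,27],[0,0,0,0,0,0,34],[0,0,0,0,0,0,40],[0,0,0,0,0,0,40]]

```text
clock: 33.35
eef_pos: [0.6254, -0.232, 0.0106]
tool_rot: [0.718, 0.696, 0.003, 0.002]
ft_force: [0.3, -0.3, -0.0]
grip_width: 0.0402
```

Emit:
jog_arm:
  deltas:
    - [[0,0,-15,0,0,0,40],[0,0,-30,0,0,0,40],[0,0,-48,0,0,0,40],[0,0,-40,0,0,0,40],[0,0,0,0,0,0,40]]

```text
clock: 33.85
eef_pos: [0.6236, -0.2319, 0.1508]
tool_rot: [0.718, 0.696, 0.002, 0.001]
ft_force: [0.6, -0.6, 0.7]
grip_width: 0.0402
```

Emit:
jog_arm:
  deltas:
    - [[0,-45,-5,0,0,0,40],[0,-45,-5,0,0,0,40],[0,-45,-5,0,0,0,40],[0,-45,-5,0,0,0,40],[0,0,0,0,0,0,40]]

```text
clock: 34.35
eef_pos: [0.4381, -0.2252, 0.1692]
tool_rot: [0.717, 0.697, 0.002, 0.001]
ft_force: [2.0, -0.2, -0.2]
grip_width: 0.0397
```

```bash
sed 's/^px=.*/px=dict(bar_steel=0,bar_copper=0,disc_black=0,disc_orange=0,cylinder_brass=0)/' m0.py >/dev/null; python3 - <<'E'
from h import *
ims={}
for n in('scene','side'):
    ims[n]=camera(n)
    print(n,'mean diff of',[(t,np.round(np.abs(ims[n].astype(int)-cv2.imread(f'pics/{n}0.png')[:,:,::-1])[v-14:v+15,u-14:u+15].mean(),1)) for t,(u,v) in (dict(tin=(308,179),vee=(214,201)) if n=='scene' else dict(tin=(210,208),vee=(284,271))).items()])
M=[camera_model(n) for n in ims]
P={'steel':(.6087,.2422,.009),'copper':(.6137,.1746,.009),'black':(.6136,-.0297,.01025),'orange':(.6135,.0459,.01025)}
c=(.6243,-.2318)
vs=[]
for n,m in zip(ims,M):
    uv=proj(np.array([[*c,.022]]),m,m['pose'])[0].round().astype(int);h=cv2.cvtColor(ims[n],cv2.COLOR_RGB2HSV);k=((h[...,0]>9)&(h[...,0]<26)&(h[...,1]>90))
    w=np.zeros_like(k);w[uv[1]-25:uv[1]+25,uv[0]-25:uv[0]+25]=1;vs.append(view(m,m['pose'],k&w))
r=fit(SH['cylinder_brass'],vs,(*c,.022));print('cyl',r.x[:3].round(4),r.fun)
a=cv2.resize(ims['scene'][140:330,120:440],(640,380));b=cv2.resize(ims['side'][120:310,170:460],(640,420))
cv2.imwrite('pics/end.png',cv2.resize(np.vstack([a,b]),(480,600))[:,:,::-1])
print(get_obs()['clock'])
E
```

```text
scene mean diff of [('tin', np.float64(8.3)), ('vee', np.float64(2.6))]
side mean diff of [('tin', np.float64(6.3)), ('vee', np.float64(5.6))]
cyl [ 0.6263 -0.2315  0.0228] 0.08820230598427486
34.45
```

View pics/end.png

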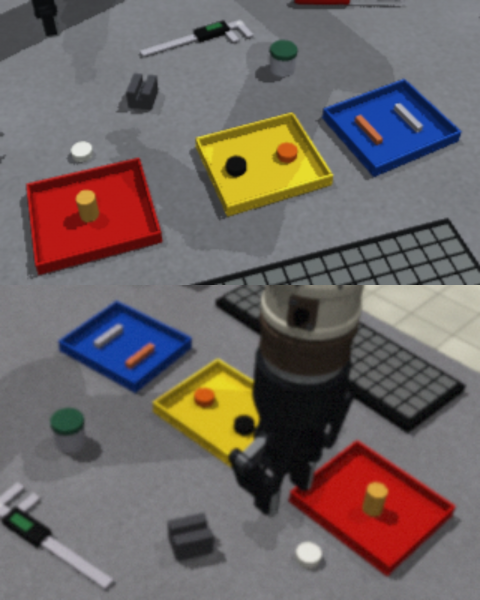

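The final views show the bars in blue, the discs in yellow and the cylinder standing in red at (87,206) of the crop. The tin, vee block and white disc are where they were, and the arm is clear. Handing in.

```bash
python3 -c "
from workcell import *
print(job_done(), get_obs()['clock'])"
```

```text
the job is handed in; nothing more can be done
the job is handed in; nothing more can be done
```

I placed all five specimens and handed the job in at about 34.5 s on the robot clock, of the 120 s allowed. Both bars are in the blue tray, the black and orange discs in the yellow tray, and the brass cylinder stands upright in the red tray.

**Last checks:**
- The scene and side pictures show every bar and disc lying flat and apart, with the gripper clear.
- A two-view fit puts the cylinder at (0.626, -0.232) with its centre 22.8 mm up; upright on the tray floor it would be 22 mm.
- The white look-alike disc was left alone.

**What failed or disagreed:**
- **Tray checks:** after placing, the wrist-camera fit failed for the copper bar and the orange disc because it picked up the tray's colour. I judged those two from the pictures instead.
- **First steel bar fit:** it was poor (cost 0.56), so I measured it again from the wrist camera before grasping.
- **Gripper width:** it read about 2 mm (cylinder and bars) to 3 mm (discs) narrower than the parts while holding them.
- **Tin and vee block:** the areas around them differed a little from the first pictures (mean 3–8 grey levels), which I put down to the arm's shadow. I judged them unmoved by eye and did not measure their positions again.

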